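# Sort test cartridges by weight and lock the loaded carrier

### The arm

A 7-joint arm with a two-finger parallel gripper is mounted at the origin on the work surface. World frame = base frame: x ahead of the robot, y to its left, z up, the work surface at z = 0. Lengths are in mm, angles in rad, forces in N, time in s.
With the tool pointing down it reaches from about 400 to 925 mm from the base axis. Payload 4.1 kg.
Tool frame: the origin (TCP) lies midway between the tips of the shut fingers; the grasp point (between the pads) lies 19 mm behind it; z points along the fingers, y is the direction in which the jaws open and shut (so a half turn about z gives the same grasp; the last joint's range is limited). The gripper opens to 85 mm and grips with 20 to 120 N. Pads are 22 mm wide; open, the fingers measure 114 mm over their backs; the gripper's body (76 mm by 85 mm) begins 54 mm behind the grasp point. The pads swing forward as they close: fully open they stand 13 mm farther back than shut.
Start: joints at [1.227, 0.398, 0.045, 1.537, -0.019, 1.207, -0.051], TCP at [157.572, -630.651, 193.847] pointing down, gripper open.
Joint ranges: [-2.82, 2.82], [-0.49, 2.23], [-1.37, 1.46], [0, 2.46], [-1.36, 4.5], [0.23, 2], [-2.94, 2.94]. Speed limits (rad/s): [2.57, 2.57, 3.14, 3.14, 3.14, 3.14, 3.14].

### API

Orientations are given as a unit quaternion [x, y, z, w].
In Python, from workcell import robot gives the robot as it stands.
- The arm moves only by the tool arm_command, never from a script. Its argument "plan" is text: rows parted by semicolons, each of 5 numbers parted by spaces: the shift along the tool's x, y, z in mm, then the turn about the tool's z in degrees, then the finger opening in mm, from 0 to 85.4. In form: dx dy dz yaw gripper; .... A call has 1 to 5 rows; each row is the pose to reach, as a shift and turn from the pose measured when the call began, along the tool's axes at that moment; what a row does not reach only later rows make up. A row lasts 1/10 s, in which the tool goes at most 50 mm and 8.59 degrees, less where a joint would pass 70% of its speed; a pose out of reach is approached as far as the arm can. A call with a gripper value outside its range is refused whole. The fingers move at their own pace and stop on an object; the grip force is fixed at half the most. Time passes only in rows, so rows that repeat a pose let the fingers close. It gives the time, the measured TCP pose, the force and the opening at its end, in the units of the state.
- robot.get_obs(): the state, without advancing time (a new reading comes with each control period).
- robot.snapshot(name): name is "scene" or "top" or "wrist"; returns the picture (384x512x3 uint8, red, green, blue); there is no depth.
- robot.camera_info(name): a dict with "fx", "fy", "cx", "cy" (pixels), "world_from_camera" (4x4, takes a point from camera to world coordinates); the wrist camera has in their place "hand_eye" (4x4, takes a point from camera to tool coordinates, whose origin is the TCP and whose axes are the flange's). Camera axes: x right, y up, looking along -z (the intrinsics and any distortion apply to the point x, -y, -z); pixel columns grow to the right and rows downward; lengths in mm; the calibration is good to about 2 mm. A picture is of the moment at which its call begins: read the wrist's pose just before it. camera_info takes no time and is no camera call.
- robot.sign_off(): hands the job in, once; it reports no verdict.
The state is a dict: "time": time; "joint_pos": joint angles; "qvel": joint speeds; "effort": joint torques, N m; "eef_pos": TCP position; "tcp_rot": TCP orientation; "ft_force": force on the tool from outside, world axes, zero at the start; "moment": the same for the moment, N m; "finger_gap": finger opening in mm.
Only numpy, scipy, OpenCV 4.12 (cv2) and the standard library are available. Lean on these libraries where they do the work, as an engineer would, in place of code of your own. Each camera call takes 0.05 s, during which the arm holds its last target. There are 200 camera calls.

### The job

Lift each sealed black cartridge a little to feel its weight: stand the heavy, filled ones upright in the bays of the blue carrier and the light, dry ones upright in the red reject tray. When all are sorted, take the mallet and knock both orange sprung locking pins of the carrier fully down with brisk blows, never pushing them with the gripper; then stand the mallet back on the black mat on the face of its head, as it was. Leave the yellow tip box, the blue tube rack and the jar where they are.

Things in the scene. Friction and masses are not known exactly. Their poses are not given: they have to be found in the camera images.
- cart_a: sealed opaque black cartridge with a grey band and a white label on top, an upright block 80 mm long (its x), 44 mm wide (its y), 52 mm tall (its z); origin at the centre of its underside. All look alike; a filled one weighs 220 to 300 g, a dry one 50 to 70 g. May be absent (then None from the start)
- cart_b: sealed opaque black cartridge with a grey band and a white label on top, an upright block 80 mm long (its x), 44 mm wide (its y), 52 mm tall (its z); origin at the centre of its underside. All look alike; a filled one weighs 220 to 300 g, a dry one 50 to 70 g. May be absent (then None from the start)
- cart_c: sealed opaque black cartridge with a grey band and a white label on top, an upright block 80 mm long (its x), 44 mm wide (its y), 52 mm tall (its z); origin at the centre of its underside. All look alike; a filled one weighs 220 to 300 g, a dry one 50 to 70 g. May be absent (then None from the start)
- cart_d: sealed opaque black cartridge with a grey band and a white label on top, an upright block 80 mm long (its x), 44 mm wide (its y), 52 mm tall (its z); origin at the centre of its underside. All look alike; a filled one weighs 220 to 300 g, a dry one 50 to 70 g. May be absent (then None from the start)
- cart_e: sealed opaque black cartridge with a grey band and a white label on top, an upright block 80 mm long (its x), 44 mm wide (its y), 52 mm tall (its z); origin at the centre of its underside. All look alike; a filled one weighs 220 to 300 g, a dry one 50 to 70 g. May be absent (then None from the start)
- carrier: fixed blue carrier on a steel plate; origin on the bench under the centre of its two bays, x towards its aluminium locking bar. Bays at y = +41 and -41 mm, each 102 (x) by 77 mm (y) inside, floor 12 mm above the bench, walls up to 27 mm; one cartridge each, long side along x. Bar 44 (x) by 150 mm (y), centred at x = +88 mm, top 55 mm above the bench, carries the pins. Left or right of the robot
- pin_a (a joint): locking pin, m pressed down: 0 fully up, 0.016 fully down at its stop (a few mm down at the start). Sprung, but with more friction than spring, so it stays where it is left; takes 4 to 6 N to move, and a rigid stop at the end. It goes down under brisk blows (tool moving about 0.1 m/s or faster), not a slow squeeze. It slides vertically
- pin_b (a joint): locking pin, m pressed down: 0 fully up, 0.016 fully down at its stop (a few mm down at the start). Sprung, but with more friction than spring, so it stays where it is left; takes 4 to 6 N to move, and a rigid stop at the end. It goes down under brisk blows (tool moving about 0.1 m/s or faster), not a slow squeeze. It slides vertically
- pin_a_top (a point): centre of the top face of the orange cap (28 mm across, 8 mm thick) of pin_a: 80 mm above the bench when fully up, 64 mm when fully down. At carrier x +88 mm, y +50 mm
- pin_b_top (a point): centre of the top face of the orange cap (28 mm across, 8 mm thick) of pin_b: 80 mm above the bench when fully up, 64 mm when fully down. At carrier x +88 mm, y -50 mm
- reject: fixed red open tray, inside 205 mm (x, from -57 to +148 mm) by 180 mm (y, -90 to +90 mm); origin on the bench; floor 5 mm above the bench, walls up to 23 mm. Room for four cartridges, long side along x: at x = 0 or +92 mm and y = +43 or -43 mm
- mallet: 360 g mallet: yellow drum head, 50 mm across, 70 mm tall, standing on its lower face; origin at the centre of that face, z up along the drum. Wooden handle, 18 mm wide (y), 26 mm tall, level along -x from the head to x = -140 mm, mid-line 40 mm above the origin. Balances 10 mm behind the head's axis; grip the handle hard (50 N or more) close to the head, at x = -55 mm. Strike with the lower face
- mat: fixed thin black rubber mat, 80 mm (x) by 200 mm (y), 3 mm thick; origin on the bench under its centre; home of the mallet
- tipbox: bystander: yellow and clear pipette tip box, 85 x 125 x 61 mm, origin at the centre of its underside; leave alone
- tuberack: bystander: blue tube rack with a few tubes, 75 x 150 mm, 86 mm tall with tubes, origin at the centre of its underside; leave alone
- jar: bystander: jar with a red cap, 52 mm across, 75 mm tall, origin at the centre of its underside; leave alone

How it is judged:
By the outcome, as a careful person would: the job done as asked, in the order asked, and still so for the second after the job is handed in, with the robot touching nothing.
Of cart_b, cart_c, cart_d, cart_e only 2 to 4 are there at a start; the rules pass over those that are not, and their reading is None.
At some moment in a run one of cart_a, cart_b, cart_c, cart_d, cart_e may be knocked a few centimetres aside while the robot is not near it.
It also fails if it takes over 210 s, if anything falls off the work surface, if the arm or the gripper's body presses on something with over 40 N, if the wrist force passes 120 N, or if a joint passes its speed limit or range.

## Working session

There is one attempt and no reset: what is moved stays moved. The work goes in short steps, Python scripts to look and compute and a tool call to move; the robot and the scene stay as the last step left them, time stands still between calls to the robot, and variables do not carry over. Pictures are saved under pics/ and viewed, about 12 in all and at most 16, crops included, and the job is handed in when it is done.

Besides the shell and the picture viewer there is one more tool, called after "Emit:" in YAML: its name, and indented under it one key for each argument. arm_command: Moves the arm, as the interface text tells. Its arguments: {"type":"object","properties":{"plan":{"type":"string"}},"required":["plan"]}

```bash
mkdir -p pics; ls
cat > h.py <<'E'
import numpy as np, cv2
from workcell import robot
from scipy.spatial.transform import Rotation as R
def save(name,fn,crop=None,s=1):
    im=robot.snapshot(name)[:,:,::-1]; np.save('pics/'+fn+'.npy',im)
    cv2.imwrite('pics/'+fn+'.png',im)
E
python3 - <<'E'
from h import *
print(robot.get_obs())
for n in("scene","top","wrist"): print(n,robot.camera_info(n))
a=robot.snapshot("scene");b=robot.snapshot("top")
cv2.imwrite('pics/scene0.png',a[:,:,::-1]);cv2.imwrite('pics/top0.png',b[:,:,::-1])
cv2.imwrite('pics/top0b.png',cv2.resize(b[:,:,::-1],(800,600),interpolation=cv2.INTER_CUBIC))
cv2.imwrite('pics/scene0b.png',cv2.resize(a[:,:,::-1],(800,600),interpolation=cv2.INTER_CUBIC))
E
```

```text
pics
{'time': 0.0, 'joint_pos': array([ 1.22697773,  0.39919654,  0.04501495,  1.53791358, -0.01870269,
        1.20690215, -0.05071279]), 'qvel': array([-1.16801140e-05,  6.51506284e-04, -5.05507118e-04, -1.97399461e-04,
        4.60171805e-04,  2.09420809e-03, -2.08322280e-03]), 'effort': array([-3.68500025e-05, -4.75128078e+01,  1.36484787e+00, -2.54222399e+01,
        1.15447951e-02,  9.52077244e-03, -5.62888403e-06]), 'eef_pos': array([ 157.39763265, -629.90479151,  192.74529278]), 'tcp_rot': array([ 9.92509803e-01,  1.22160930e-01, -1.85348475e-04, -9.81832849e-04]), 'ft_force': array([-1.05674857, -0.48092497,  0.49235753]), 'moment': array([-0.04139907,  0.01241888, -0.02552288]), 'finger_gap': 85.11480778703597}
scene {'fx': 413.9146739168193, 'fy': 413.9146739168193, 'cx': 258.7917446699602, 'cy': 188.31217373924386, 'world_from_camera': array([[ 8.42681947e-01, -3.13060838e-01,  4.38041150e-01,
         1.11941712e+03],
       [ 5.38264675e-01,  4.70835228e-01, -6.98988789e-01,
        -8.15540873e+02],
       [ 1.25808114e-02,  8.24807311e-01,  5.65273937e-01,
         7.
[... 336 characters left out ...]
e-01, -4.17726565e-03,  8.15626935e-03,
         1.38921782e+01],
       [ 7.81183616e-03,  7.67184609e-02,  9.97022193e-01,
         1.26384173e+03],
       [ 0.00000000e+00,  0.00000000e+00,  0.00000000e+00,
         1.00000000e+00]])}
wrist {'fx': 329.4083348174607, 'fy': 329.4083348174607, 'cx': 249.79281491989306, 'cy': 193.59345165505087, 'hand_eye': array([[ 5.19526486e-04,  9.63149318e-01,  2.68966767e-01,
         6.67026110e+01],
       [ 9.99999781e-01, -6.10374214e-04,  2.54139708e-04,
        -4.82983107e-02],
       [ 4.08944865e-04,  2.68966576e-01, -9.63149424e-01,
        -1.81448879e+02],
       [ 0.00000000e+00,  0.00000000e+00,  0.00000000e+00,
         1.00000000e+00]])}
```

View pics/top0b.png

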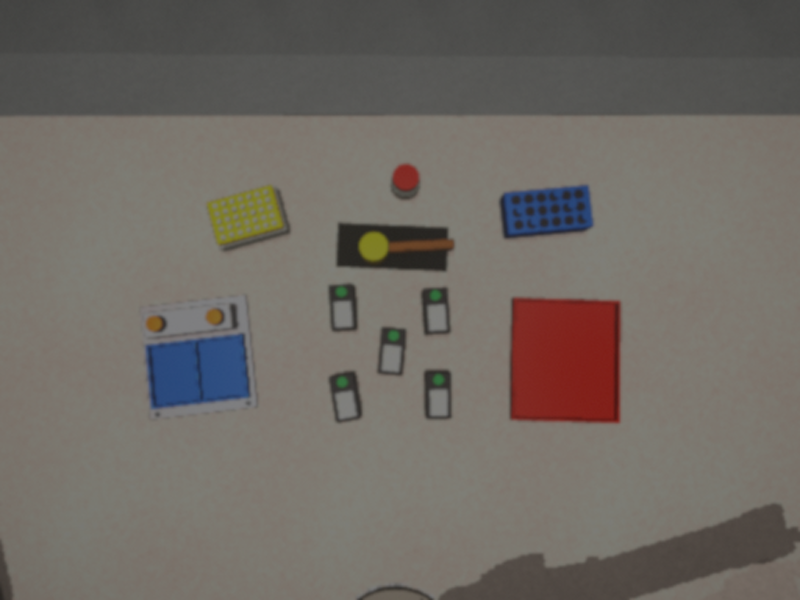

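View pics/scene0b.png

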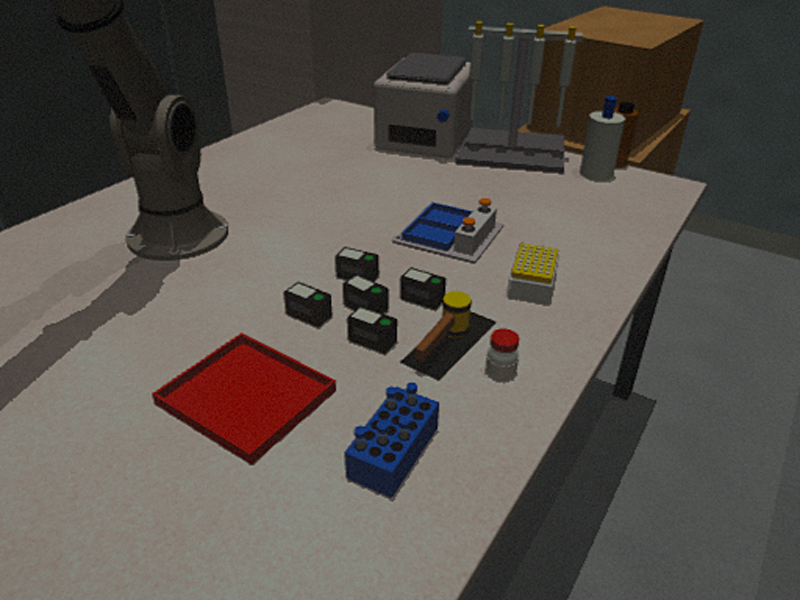

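Five cartridges stand between the carrier (left, big-pixel centre about 198,370) and the reject tray (about 565,360). The mallet is on the mat, with its head at 373,246 and its handle to the right. I'll enlarge and measure next.

```bash
cat >> h.py <<'E'
CI={n:robot.camera_info(n) for n in("scene","top","wrist")}
def wfc(n,obs=None):
    if n!="wrist": return CI[n]["world_from_camera"]
    T=np.eye(4);T[:3,:3]=R.from_quat(obs["tcp_rot"]).as_matrix();T[:3,3]=obs["eef_pos"]
    return T@CI[n]["hand_eye"]
def proj(n,P,obs=None):
    P=np.atleast_2d(P).astype(float);c=CI[n];T=wfc(n,obs)
    q=(P-T[:3,3])@T[:3,:3]
    return np.c_[c["cx"]+c["fx"]*q[:,0]/-q[:,2], c["cy"]-c["fy"]*q[:,1]/-q[:,2]]
def ray(n,uv,obs=None):
    c=CI[n];T=wfc(n,obs);d=np.array([(uv[0]-c["cx"])/c["fx"],-(uv[1]-c["cy"])/c["fy"],-1])
    return T[:3,3],T[:3,:3]@d
def atz(n,uv,z,obs=None):
    o,d=ray(n,uv,obs);return o+d*(z-o[2])/d[2]
def tri(l):
    A=0;b=0
    for o,d in l:
        d=d/np.linalg.norm(d);M=np.eye(3)-np.outer(d,d);A=A+M;b=b+M@o
    p=np.linalg.solve(A,b)
    return p,[np.linalg.norm(np.cross(p-o,d/np.linalg.norm(d))) for o,d in l]
E
python3 - <<'E'
from h import *
a=cv2.imread('pics/top0.png');s=cv2.imread('pics/scene0.png')
def blobs(im,lo,hi,mn):
    m=cv2.inRange(cv2.cvtColor(im,cv2.COLOR_BGR2HSV),lo,hi)
    n,_,st,c=cv2.connectedComponentsWithStats(m)
    return [(c[i].round(2),st[i].tolist()) for i in range(1,n) if st[i,4]>=mn]
G=[(n,blobs(i,(45,90,30),(80,255,255),6)) for n,i in(("top",a),("scene",s))]
for n,g in G:
    print(n);[print(c,st) for c,st in g]
for c,_ in G[0][1]:
    best=min(((max(r),p,c2) for c2,_ in G[1][1] for p,r in [tri([ray("top",c),ray("scene",c2)])]),key=lambda t:t[0])
    print(c,best[1].round(1),round(best[0],1),best[2])
O=[(n,blobs(i,(8,130,100),(18,255,255),6)) for n,i in(("top",a),("scene",s))]
for n,g in O:
    print(n);[print(c,st) for c,st in g]
cv2.imwrite('pics/c1.png',cv2.resize(a[180:275,80:300],(800,345),interpolation=cv2.INTER_CUBIC))
cv2.imwrite('pics/c2.png',cv2.resize(a[130:280,210:410],(800,600),interpolation=cv2.INTER_CUBIC))
E
```

```text
top
[218.  186.5] [215, 184, 7, 6, 38]
[278.17 188.5 ] [275, 186, 7, 6, 36]
[251.41 214.32] [249, 211, 6, 7, 34]
[280.16 242.41] [277, 239, 7, 7, 37]
[218.46 244.08] [216, 241, 6, 7, 37]
scene
[235.58 164.42] [233, 163, 6, 4, 19]
[278.45 179.35] [276, 178, 6, 4, 20]
[240.36 185.2 ] [237, 183, 7, 5, 25]
[203.25 189.58] [200, 188, 7, 4, 24]
[246.25 205.57] [243, 204, 8, 4, 28]
[218.  186.5] [620.5  91.3  51.5] 0.6 [278.45 179.35]
[278.17 188.5 ] [614.2 -70.5  52.3] 0.8 [246.25 205.57]
[251.41 214.32] [545.1   1.6  52.7] 1.0 [240.36 185.2 ]
[280.16 242.41] [469.8 -74.9  52.3] 1.5 [203.25 189.58]
[218.46 244.08] [466.4  89.5  52.6] 1.3 [235.58 164.42]
top
[268.4  156.46] [249, 154, 41, 6, 134]
[135.29 201.35] [133, 198, 8, 9, 17]
[ 97.53 206.6 ] [94, 203, 9, 9, 47]
scene
[400.93  16.61] [348, 4, 102, 27, 1424]
[437.5   71.22] [435, 70, 6, 4, 18]
[415.67  93.68] [402, 76, 34, 28, 114]
[334.86  82.29] [332, 80, 7, 5, 14]
[366.73  92.36] [361, 90, 13, 6, 33]
[310.17 128.06] [307, 127, 7, 3, 18]
[300.   140.64] [297, 139, 7, 4, 22]
[285.2  204.07] [282, 201, 7, 8, 15]
[275.5 215.5] [274, 214, 4, 4, 8]
```

View pics/c1.png

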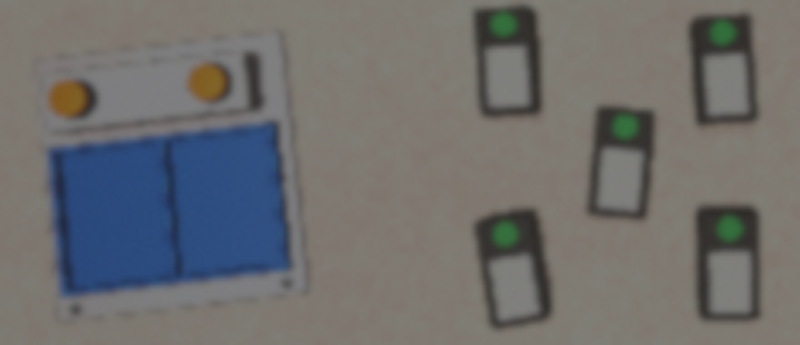

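View pics/c2.png

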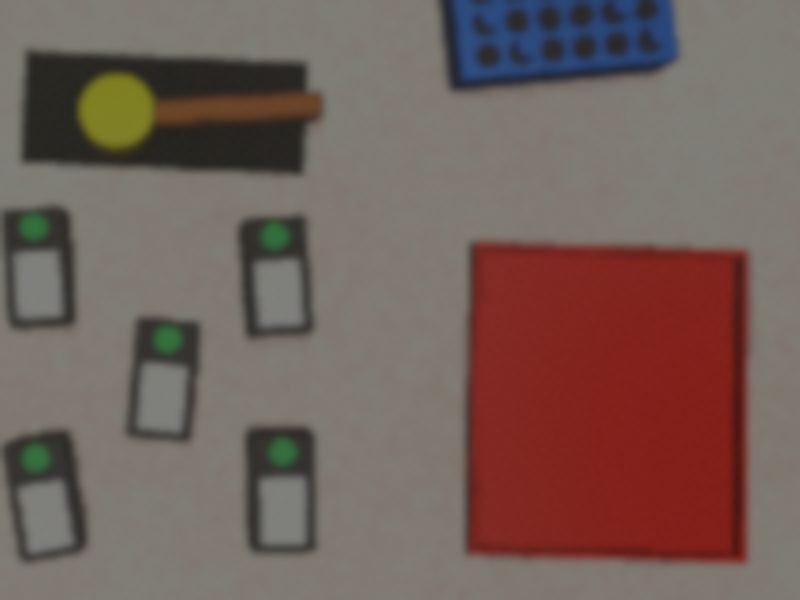

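Top camera and scene triangulation put the green dots at z = 51.5–52.7, which matches the stated 52. Now for a full pose fit of the carts, carrier, tray and mallet.

```bash
cat >> h.py <<'E'
from scipy.optimize import minimize
def carts(im):
    "fit upright boxes (z=0) to dark blobs with a green dot, top view -> (x,y,heading deg of green end, IoU)"
    hsv=cv2.cvtColor(im,cv2.COLOR_BGR2HSV)
    g=cv2.inRange(hsv,(45,90,30),(80,255,255));n,_,st,c=cv2.connectedComponentsWithStats(g)
    out=[]
    for i in range(1,n):
        if st[i,4]<12: continue
        p=atz("top",c[i],52)
        d=cv2.inRange(hsv,(0,0,0),(180,255,62))|g
        k,l=cv2.connectedComponents(d);m=(l==l[int(round(c[i][1])),int(round(c[i][0]))]).astype(np.uint8)
        hull=cv2.convexHull(cv2.findNonZero(m)); S=8
        M=cv2.fillConvexPoly(np.zeros((384*2,512*2),np.uint8),(hull*2),1)
        x0,y0=int(c[i][0])-30,int(c[i][1])-30
        T=cv2.resize(np.pad(cv2.fillConvexPoly(np.zeros_like(m),hull,1),40)[y0+40:y0+100,x0+40:x0+100],None,fx=S,fy=S,interpolation=cv2.INTER_NEAREST)
        def cost(q):
            t=np.radians(q[2]);B=np.array([[a,b,z] for a in(-40,40) for b in(-22,22) for z in(0,52)],float)
            W=B@R.from_euler('z',t).as_matrix().T+[q[0],q[1],0]
            uv=(proj("top",W)-[x0,y0]+.5)*S
            h=cv2.convexHull(uv.astype(np.float32)).round().astype(int)
            Q=cv2.fillConvexPoly(np.zeros_like(T),h,1)
            return -(Q&T).sum()/(Q|T).sum()
        b=min((minimize(cost,[p[0]-28*np.cos(np.radians(a)),p[1]-28*np.sin(np.radians(a)),a],method='Nelder-Mead',options=dict(initial_simplex=[[p[0]-28*np.cos(np.radians(a))+dx,p[1]-28*np.sin(np.radians(a))+dy,a+da] for dx,dy,da in((0,0,0),(6,0,0),(0,6,0),(0,0,8))])) for a in(-10,0,10)),key=lambda r:r.fun)
        t=np.radians(b.x[2]);v=p[:2]-b.x[:2]
        out.append([*b.x.round(1),round(-b.fun,3),round(v[0]*np.cos(t)+v[1]*np.sin(t),1),round(-v[0]*np.sin(t)+v[1]*np.cos(t),1)])
    return out
E
python3 - <<'E'
from h import *
a=cv2.imread('pics/top0.png')
for r in carts(a): print(r)
c1=lambda x,y:((x+.5)/3.636-.5+80,(y+.5)/3.636-.5+180)
c2=lambda x,y:((x+.5)/4-.5+210,(y+.5)/4-.5+130)
def pr(*a): print(*[np.round(x,1) for x in a])
for t,ss in((c1(69,98),[(300,140.6),(310.2,128.1)]),(c1(208,83),[(300,140.6),(310.2,128.1)])):
    for s in ss: pr('pin',*tri([ray("top",t),ray("scene",s)]))
for n,q,z in(('bayTL',(50,150),27),('bayTR',(275,124),27),('bayBR',(290,268),27),('bayBL',(63,293),27),('divT',(168,140),27),('divB',(177,278),27)): pr(n,atz("top",c1(*q),z))
for n,q,z in(('TL',(472,243),23),('TR',(748,251),23),('BR',(746,560),23),('BL',(468,553),23),('TL0',(472,243),0),('BL0',(468,553),0)): pr('tray',n,atz("top",c2(*q),z))
pr('head',atz("top",c2(116,110),73)); pr('h1',atz("top",c2(165,112),56)); pr('h2',atz("top",c2(322,105),56))
for q in((28,50),(306,64),(302,172),(23,160)): pr('mat',atz("top",c2(*q),3))
s=cv2.imread('pics/scene0.png')
cv2.imwrite('pics/s1.png',cv2.resize(s[120:250,240:340],(600,780)[:2],interpolation=cv2.INTER_CUBIC)[:600])
E
```

```text
[np.float64(612.6), np.float64(160.9), np.float64(-59.6), np.float64(-0.0), np.float64(64.0), np.float64(-27.9)]
[np.float64(569.3), np.float64(-11.1), np.float64(30.0), np.float64(-0.0), np.float64(10.0), np.float64(-73.8)]
[np.float64(502.4), np.float64(39.1), np.float64(19.3), np.float64(-0.0), np.float64(28.9), np.float64(-49.2)]
[np.float64(399.4), np.float64(-23.1), np.float64(19.3), np.float64(-0.0), np.float64(50.7), np.float64(-71.7)]
[np.float64(409.2), np.float64(127.8), np.float64(19.3), np.float64(-0.0), np.float64(42.5), np.float64(-54.7)]h.py:48: RuntimeWarning: overflow encountered in scalar negative
  return -(Q&T).sum()/(Q|T).sum()
Traceback (most recent call last):
numpy._core._exceptions._UFuncNoLoopError: ufunc 'multiply' did not contain a loop with signature matching types (dtype('<U3'), dtype('float64')) -> None
```

```bash
sed -i 's/return -(Q&T).sum()\/(Q|T).sum()/return -float((Q\&T).sum())\/float((Q|T).sum())/; s/out.append(\[\*b/out.append([float(w) for w in [*b/; s/,1)\])$/,1)]])/; /M=cv2.fillConvexPoly/d' h.py
python3 - <<'E'
from h import *
a=cv2.imread('pics/top0.png')
for r in carts(a): print(r)
c1=lambda x,y:((x+.5)/3.636-.5+80,(y+.5)/3.636-.5+180)
c2=lambda x,y:((x+.5)/4-.5+210,(y+.5)/4-.5+130)
def pr(n,*a): print(n,*[np.round(x,1) for x in a])
for t,ss in((c1(69,98),[(300,140.6),(310.2,128.1)]),(c1(208,83),[(300,140.6),(310.2,128.1)])):
    for s in ss: pr('pin',*tri([ray("top",t),ray("scene",s)]))
for n,q,z in(('bayTL',(50,150),27),('bayTR',(275,124),27),('bayBR',(290,268),27),('bayBL',(63,293),27),('divT',(168,140),27),('divB',(177,278),27)): pr(n,atz("top",c1(*q),z))
for n,q,z in(('TL',(472,243),23),('TR',(748,251),23),('BR',(746,560),23),('BL',(468,553),23),('TL0',(472,243),0),('BL0',(468,553),0)): pr(n,atz("top",c2(*q),z))
pr('head',atz("top",c2(116,110),73)); pr('h1',atz("top",c2(165,112),56)); pr('h2',atz("top",c2(322,105),56))
for q in((28,50),(306,64),(302,172),(23,160)): pr('mat',atz("top",c2(*q),3))
E
```

```text
[598.6, 80.1, 26.9, 0.633, 25.1, 0.1]
[589.6, -66.4, -8.2, 0.576, 25.6, 0.1]
[524.0, 1.5, 5.3, 0.305, 21.9, -1.3]
[447.8, -73.6, 3.0, 0.602, 23.1, -1.6]
[444.2, 85.4, 8.7, 0.616, 23.7, 1.3]
pin [551.5 406.1  26.6] [21.2 21.2]
pin [567.3 401.   79.3] [0.4 0.4]
pin [578.3 302.7  76.1] [0.3 0.3]
pin [592.4 300.2 125.2] [18.7 18.7]
bayTL [530.5 431.6  27. ]
bayTR [549.1 263.9  27. ]
bayBR [442.1 251.6  27. ]
bayBL [424.6 419.7  27. ]
divT [537.5 343.7  27. ]
divB [435.1 335.4  27. ]
TL [ 611.2 -208.2   23. ]
TR [ 604.8 -398.4   23. ]
BR [ 394.5 -390.8   23. ]
BL [ 400.2 -201.7   23. ]
TL0 [ 612.7 -212.3    0. ]
BL0 [ 397.8 -205.7    0. ]
head [697.3  35.6  73. ]
h1 [698.2   3.   56. ]
h2 [ 702.6 -102.8   56. ]
mat [749.9  98.7   3. ]
mat [739.3 -97.    3. ]
mat [662.9 -93.3   3. ]
mat [672.1 102.1   3. ]
```

Run:
```python
from h import *
a=cv2.imread('pics/top0.png');v=cv2.cvtColor(a,cv2.COLOR_BGR2HSV)[:,:,2]
print(v[228:256:2,206:236:2])
src=open('h.py').read()
for t in(70,80,90,100):
    ns={};exec(src.replace("255,62","255,%d"%t),ns);print(t)
    for r in ns['carts'](a): print(r)
```

```text
[[128 128 128 128 128 128 128 128 128 128 128 128 128 128 128]
 [128 128 128 128 128 128 129 128 128 128 128 128 128 128 128]
 [128 128 128 128 128 128 128 128 127 128 127 127 128 128 128]
 [128 128 128 128 128 128 128 127 128 128 128 127 128 128 128]
 [128 128 128 128 128 127 127 122 119 118 118 126 128 128 128]
 [128 128 127 125 114 100  95  79  69  64  70 115 128 127 128]
 [128 128 116  86  64  54  67  60  52  51  51  97 126 128 128]
 [127 127  94  56  52  83 105  99  65  55  48  88 125 128 128]
 [128 126  97  55  57  99 111 109  80  54  47  75 119 128 127]
 [128 128 111  60  53  87 105  99  68  53  51  67 116 128 127]
 [128 127 116  64  53  57  68  62  56  58  52  61 115 128 127]
 [128 128 119  71  58  67  80  87  94 102  67  56 113 127 128]
 [127 128 124  84  86 115 123 125 125 124  85  53  99 126 128]
 [127 127 126  90  88 124 128 127 127 126  92  51  89 125 127]]
70
[595.7, 87.4, 8.7, 0.762, 25.6, 0.3]
[588.1, -64.2, -8.5, 0.632, 27.3, -1.7]
[547.1, 2.7, 1.5, 0.381, -1.1, -0.4]
[447.8, -72.1, 1.3, 0.668, 23.1, -2.4]
[443.8, 84.0, 11.4, 0.683, 24.4, 1.4]
80
[594.9, 89.0, 3.2, 0.937, 26.2, 1.1]
[588.3, -71.6, 3.6, 0.929, 26.6, -0.1]
[519.5, 4.7, -5.4, 0.938, 26.6, 0.0]
[445.1, -74.0, 0.4, 0.928, 26.0, -0.1]
[442.4, 85.1, 8.8, 0.936, 25.5, 1.2]
90
[594.7, 89.3, 2.9, 0.934, 26.3, 0.9]
[588.3, -71.8, 1.2, 0.949, 26.6, 1.3]
[520.0, 5.0, -4.4, 0.94, 26.1, -0.8]
[445.2, -73.6, -0.0, 0.963, 25.8, -0.4]
[442.1, 85.0, 8.1, 0.929, 25.8, 1.6]
100
[594.9, 89.8, 3.6, 0.922, 26.1, 0.1]
[587.6, -71.6, 4.4, 0.933, 27.3, -0.6]
[519.3, 5.6, -5.2, 0.915, 26.9, -0.9]
[445.4, -73.3, -0.2, 0.942, 25.7, -0.5]
[441.7, 85.8, 10.3, 0.884, 26.1, -0.3]
```

```bash
sed -i 's/255,62/255,90/' h.py
cat >> h.py <<'E'
def go(*targets):
    "print shift/yaw from the present pose to each world target (x,y,z,heading of tool x in deg)"
    o=robot.get_obs();M=R.from_quat(o["tcp_rot"]).as_matrix();h=np.degrees(np.arctan2(M[1,0],M[0,0]))
    print("t %.2f tcp %s head %.1f tilt %.2f F %s gap %.1f j7 %.2f"%(o["time"],o["eef_pos"].round(1),h,np.degrees(np.arccos(-M[2,2])),o["ft_force"].round(2),o["finger_gap"],o["joint_pos"][6]))
    for t in targets:
        d=M.T@(np.array(t[:3])-o["eef_pos"]);print(d.round(1),"yaw %.1f"%((h-t[3]+180)%360-180))
E
python3 -c "
from h import *
go((445.2,-73.6,120,0))"
```

```text
t 0.10 tcp [ 157.4 -630.   192.9] head 14.0 tilt 0.10 F [-0.34  0.55 -0.81] gap 85.2 j7 -0.05
[ 414.2 -469.9   73.6] yaw 14.0
```

Emit:
arm_command:
  plan: "33 -37 6 7 85; 66 -75 12 14 85; 99 -113 18 14 85; 132 -151 24 14 85; 166 -188 30 14 85"

```text
time: 0.6
eef_pos: [271.6, -408.0, 163.0]
tcp_rot: [1.0, 0.0, -0.0, -0.001]
ft_force: [1.3, 0.4, 0.3]
finger_gap: 85.1
```

```bash
python3 -c "
from h import *
go((445.2,-73.6,120,0))"
```

```text
t 0.60 tcp [ 271.6 -408.   163. ] head 0.0 tilt 0.13 F [1.35 0.39 0.34] gap 85.1 j7 -0.68
[ 173.7 -334.2   43.5] yaw 0.0
```

Emit:
arm_command:
  plan: "22 -42 6 0 85; 44 -84 12 0 85; 66 -126 18 0 85; 88 -168 22 0 85; 109 -209 27 0 85"

```text
time: 1.1
eef_pos: [381.0, -196.9, 136.2]
tcp_rot: [1.0, 0.0, -0.0, -0.001]
ft_force: [0.5, 0.0, 1.2]
finger_gap: 85.1
```

Emit:
arm_command:
  plan: "22 -42 6 0 85; 44 -84 12 0 85; 65 -125 16 0 85; 65 -125 16 0 85; 65 -125 16 0 85"

```text
time: 1.6
eef_pos: [445.7, -71.1, 120.0]
tcp_rot: [1.0, 0.002, -0.001, -0.001]
ft_force: [-0.6, -1.2, 1.0]
finger_gap: 85.1
```

```bash
python3 -c "
from h import *
im=robot.snapshot('top')[:,:,::-1]
for r in carts(im): print(r)
im=robot.snapshot('wrist')[:,:,::-1]; cv2.imwrite('pics/w1.png',im)
go((445.2,-73.6,18,0))"
```

```text
[594.9, 89.0, 2.7, 0.946, 26.6, 1.1]
[588.5, -71.8, 1.5, 0.953, 26.4, 1.1]
[515.6, 0.4, 5.3, 0.773, 30.5, -0.5]
[442.2, 84.9, 9.6, 0.939, 25.7, 1.0]
[459.5, -97.8, -9.8, 0.257, 9.3, 26.6]
t 1.70 tcp [445.1 -73.2 120. ] head -0.1 tilt 0.13 F [-0.16  0.14  0.18] gap 85.1 j7 -1.56
[  0.3   0.6 102. ] yaw -0.1
```

View pics/w1.png

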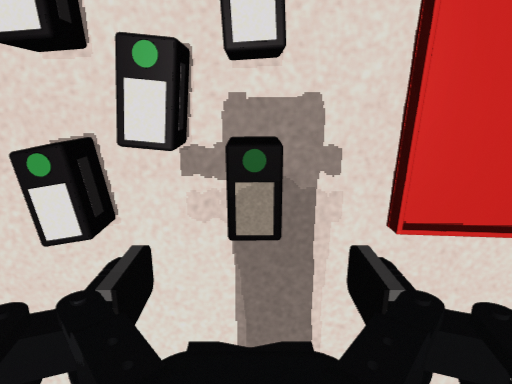

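Wrist view: the cartridge is centred between the fingers (dot at 254,160) and the jaws straddle it. Grasp and weigh.

Emit:
arm_command:
  plan: "0 1 45 0 85; 0 1 85 0 85; 0 1 102 0 85; 0 1 102 0 85; 0 1 102 0 30"

```text
time: 2.2
eef_pos: [444.9, -75.3, 18.5]
tcp_rot: [1.0, -0.002, -0.001, -0.0]
ft_force: [-0.1, 0.5, 0.3]
finger_gap: 72.7
```

Emit:
arm_command:
  plan: "0 0 0 0 30; 0 0 0 0 30; 0 0 0 0 30; 0 0 0 0 30; 0 0 0 0 30"

```text
time: 2.7
eef_pos: [445.1, -75.3, 18.8]
tcp_rot: [1.0, -0.002, -0.001, -0.0]
ft_force: [0.3, -0.1, 0.6]
finger_gap: 30.0
```

Emit:
arm_command:
  plan: "0 0 -20 0 30; 0 0 -60 0 30; 0 0 -102 0 30; 0 0 -102 0 30; 0 0 -102 0 30"

```text
time: 3.2
eef_pos: [445.9, -75.5, 121.7]
tcp_rot: [1.0, -0.002, 0.001, 0.0]
ft_force: [0.1, 0.7, -0.8]
finger_gap: 29.9
```

```bash
cat >> h.py <<'E'
def weigh(n=6):
    F=[]
    for i in range(n):
        robot.snapshot("wrist");F.append(robot.get_obs()["ft_force"])
    F=np.array(F);print("F mean",F.mean(0).round(2),"sd",F.std(0).round(2))
SL=dict(B1=(481,382.5,6.4),B2=(490,301,6.4),R1=(550.2,-260.4,-2),R2=(547.2,-346.4,-2),R3=(458.2,-257.2,-2),R4=(455.2,-343.2,-2))
E
python3 -c "
from h import *
weigh()
im=robot.snapshot('wrist')[:,:,::-1]; cv2.imwrite('pics/w2.png',im)
go(*[(*SL[k][:2],120,SL[k][2]) for k in('B2','R2')])"
```

```text
F mean [-0.16 -0.18 -0.14] sd [0.4  0.29 0.39]
t 3.55 tcp [444.5 -75.2 119.8] head -0.2 tilt 0.19 F [-0.27 -0.08  0.09] gap 30.3 j7 -1.56
[ 4.410e+01 -3.764e+02  1.000e-01] yaw -6.6
[103.7 270.8  -0.8] yaw 1.8
```

View pics/w2.png

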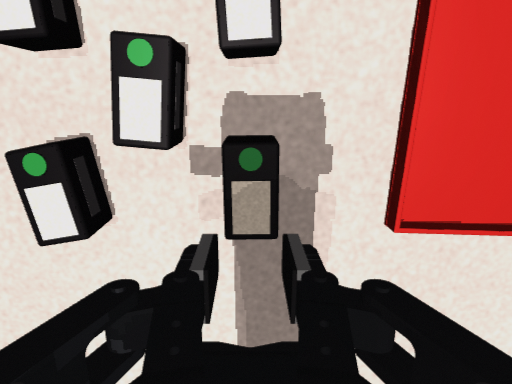

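The gap ran through to 30 mm, so the grasp missed and the cartridge still stands at pixel (250,187). I'll cross-check the geometry from the wrist view.

```bash
python3 -c "
from h import *
o=robot.get_obs()
print(o['eef_pos'],o['tcp_rot'])
for uv in((250.5,159),(140,52),(34,164)): print(atz('wrist',uv,52,o).round(1))
for uv in((224,136),(277,136),(277,238),(226,238)): print('corner',atz('wrist',uv,52,o).round(1))
for uv in ((401,231),(420,0)): print('tray',atz('wrist',uv,23,o).round(1))
for p in ((445,-73.6,52),(445,-75,120),(445,-75,139)): print(p,proj('wrist',p,o).round(1))
"
```

```text
[444.51680924 -75.2436219  119.82567357] [ 9.99997063e-01 -1.79804095e-03 -1.51543331e-03 -5.86640431e-04]
[468.8 -76.   52. ]
[544.7   1.3  52. ]
[465.4  90.1  52. ]
corner [486.3 -56.2  52. ]
corner [486.2 -95.9  52. ]
corner [403.7 -97.5  52. ]
corner [403.8 -55.8  52. ]
tray [ 397.6 -212.1   23. ]
tray [ 584.1 -203.7   23. ]
(445, -73.6, 52) [[247.5 189.2]]
(445, -75, 120) [[248.9 219.3]]
(445, -75, 139) [[248.7 231.8]]
```

Emit:
arm_command:
  plan: "0 0 0 0 85; 0 0 0 0 85; 0 0 0 0 85; 0 0 0 0 85; 0 0 45 0 85"

```text
time: 4.05
eef_pos: [450.7, -76.1, 79.0]
tcp_rot: [1.0, -0.002, 0.005, 0.001]
ft_force: [1.6, -0.8, 0.0]
finger_gap: 85.1
```

Emit:
arm_command:
  plan: "0 0 30 0 85; 0 0 57 0 85; 0 0 57 0 85; 0 0 57 0 85; 0 0 57 0 40"

```text
time: 4.55
eef_pos: [452.7, -76.3, 23.4]
tcp_rot: [1.0, -0.002, 0.007, 0.001]
ft_force: [-0.7, 0.1, 0.2]
finger_gap: 72.6
```

Emit:
arm_command:
  plan: "0 0 0 0 40; 0 0 0 0 40; 0 0 0 0 40; 0 0 0 0 40; 0 0 0 0 40"

```text
time: 5.05
eef_pos: [452.8, -76.3, 23.6]
tcp_rot: [1.0, -0.002, 0.007, 0.001]
ft_force: [-0.1, -0.6, 0.8]
finger_gap: 40.2
```

```bash
python3 -c "
from h import *
im=robot.snapshot('wrist')[:,:,::-1]; cv2.imwrite('pics/w3.png',im)
s=robot.snapshot('scene')[:,:,::-1]; cv2.imwrite('pics/s3.png',np.hstack([im[:, :400],cv2.resize(s[130:230,180:280],(384,384))]))
go()"
```

```text
t 5.15 tcp [452.7 -76.3  23.4] head -0.3 tilt 0.76 F [-0.13  0.02 -0.46] gap 40.3 j7 -1.65
```

View pics/s3.png

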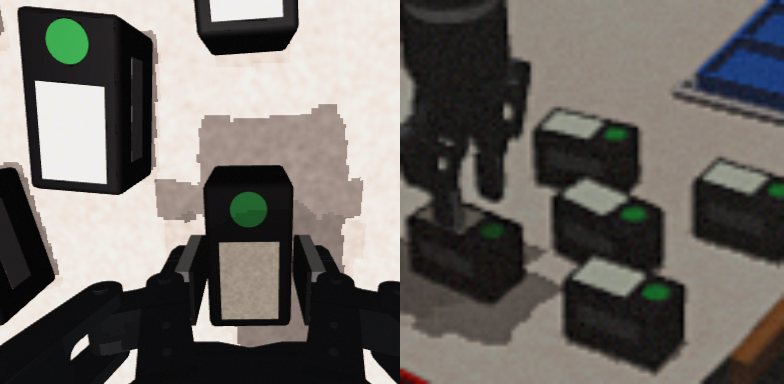

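The jaws straddle the cartridge properly, but a real gap is still visible on both sides. The reported opening therefore reads smaller than the true one, so I'll command a full close.

Emit:
arm_command:
  plan: "0 0 0 0 0; 0 0 0 0 0; 0 0 0 0 0; 0 0 0 0 0; 0 0 0 0 0"

```text
time: 5.65
eef_pos: [452.7, -76.3, 23.4]
tcp_rot: [1.0, -0.002, 0.007, 0.001]
ft_force: [1.4, 0.7, -0.8]
finger_gap: -0.2
```

Emit:
arm_command:
  plan: "0 0 -5 0 0; 0 0 -20 0 0; 0 0 -40 0 0; 0 0 -60 0 0; 0 0 -60 0 0"

```text
time: 6.15
eef_pos: [454.3, -76.4, 86.1]
tcp_rot: [1.0, -0.002, 0.009, 0.002]
ft_force: [1.0, 0.7, -0.4]
finger_gap: -0.0
```

```bash
python3 -c "
from h import *
weigh()
go(*[(*SL[k][:2],110,SL[k][2]) for k in('B2','R2')])"
```

```text
F mean [-0.05  0.24 -0.3 ] sd [0.35 0.25 0.27]
t 6.45 tcp [451.  -76.1  82.5] head -0.2 tilt 0.65 F [0.4  0.21 0.2 ] gap -0.0 j7 -1.60
[  37.6 -377.2  -27.6] yaw -6.6
[ 97.6 270.  -26. ] yaw 1.8
```

```bash
python3 -c "
from h import *
o=robot.get_obs()
im=robot.snapshot('wrist')[:,:,::-1]
s=robot.snapshot('scene')[:,:,::-1]; cv2.imwrite('pics/s4.png',np.hstack([im[:, 56:456],cv2.resize(s[100:230,170:300],(400,384))]))
print(o['eef_pos'],proj('wrist',o['eef_pos'],o),proj('scene',o['eef_pos']))
np.set_printoptions(suppress=True)
print(o['joint_pos'].round(3))
p=proj('scene',o['eef_pos'])[0];print('in view',400+(p[0]-170+.5)*400/130,(p[1]-100+.5)*384/130)
"
```

```text
[451.03865499 -76.0522255   82.54404645] [[249.31944607 220.02265038]] [[197.6684201  178.92727026]]
[ 0.43   0.191 -0.395  2.103  0.099  0.853 -1.597]
in view 486.67206185326586 234.6159367785683
```

View pics/s4.png

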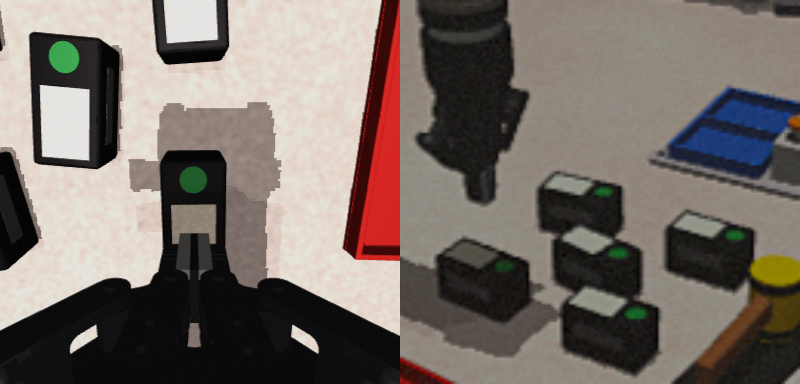

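```bash
python3 -c "
from h import *
o=robot.get_obs();e=o['eef_pos']
for dz in range(0,60,10): print(dz,proj('wrist',e+[11,0,dz],o).round(1),proj('wrist',e+[0,0,dz],o).round(1),(proj('scene',e+[0,0,dz])[0]*[400/130,384/130]-[170*400/130-400,100*384/130]).round(0))
print('dot height', tri([ray('wrist',(249,180),o),ray('top',(280.16,242.41))]),tri([ray('wrist',(120,57),o),ray('top',(251.41,214.32))]))
"
```

```text
0 [[249.2 202. ]] [[249.3 220. ]] [485. 233.]
10 [[249.2 207.1]] [[249.3 226.1]] [485. 224.]
20 [[249.2 212.9]] [[249.3 232.8]] [484. 215.]
30 [[249.2 219.3]] [[249.3 240.3]] [483. 206.]
40 [[249.2 226.6]] [[249.3 248.7]] [482. 197.]
50 [[249.2 234.8]] [[249.3 258.3]] [481. 188.]
dot height (array([470.84054103, -74.63988428,  60.19847216]), [np.float64(1.3949844626710681), np.float64(1.3949844626711232)]) (array([545.50742668,   2.36934526,  49.0486101 ]), [np.float64(0.5526403775106498), np.float64(0.5526403775107956)])
```

The scene view shows the shut fingertips about 33 mm above the reported TCP, and the wrist view also puts them short of it, though its height is less certain. At the TCP heights I used, the jaws closed above the 52 mm cartridge. I'll treat the tips as 33 mm short of the TCP, go lower in careful steps and watch the force.

Emit:
arm_command:
  plan: "-6 0 0 0 85; -6 0 0 0 85; -6 0 0 0 85; -6 0 15 0 85; -6 0 30 0 85"

```text
time: 7.05
eef_pos: [446.4, -76.2, 52.8]
tcp_rot: [1.0, -0.002, 0.007, 0.001]
ft_force: [-0.5, -0.2, 1.2]
finger_gap: 72.3
```

Emit:
arm_command:
  plan: "0 0 15 0 85; 0 0 30 0 85; 0 0 40 0 85; 0 0 47 0 85; 0 0 47 0 85"

```text
time: 7.55
eef_pos: [446.5, -76.2, 5.1]
tcp_rot: [1.0, -0.002, 0.006, 0.001]
ft_force: [-0.2, -0.3, -0.2]
finger_gap: 85.1
```

```bash
python3 -c "
from h import *
go((445,-75,-8,0))"
```

```text
t 7.55 tcp [446.5 -76.2   5.1] head -0.3 tilt 0.70 F [-0.19 -0.27 -0.19] gap 85.1 j7 -1.67
[-1.7 -1.2 13.1] yaw -0.3
```

Emit:
arm_command:
  plan: "0 0 7 0 85; 0 0 14 0 85; 0 0 14 0 20; 0 0 14 0 20; 0 0 14 0 20"

```text
time: 8.05
eef_pos: [446.9, -76.2, -8.6]
tcp_rot: [1.0, -0.002, 0.006, 0.001]
ft_force: [-0.2, -2.4, 19.7]
finger_gap: 43.7
```

Emit:
arm_command:
  plan: "0 0 0 0 20; 0 0 0 0 20; 0 0 0 0 20; 0 0 0 0 20; 0 0 0 0 20"

```text
time: 8.55
eef_pos: [447.2, -76.3, -8.4]
tcp_rot: [1.0, -0.002, 0.007, 0.001]
ft_force: [-1.1, -0.4, 4.1]
finger_gap: 42.8
```

Gripped at 43 mm. Lift gently and weigh.

Emit:
arm_command:
  plan: "0 0 -10 0 20; 0 0 -30 0 20; 0 0 -50 0 20; 0 0 -65 0 20; 0 0 -65 0 20"

```text
time: 9.05
eef_pos: [447.8, -76.4, 58.5]
tcp_rot: [1.0, -0.002, 0.008, 0.001]
ft_force: [0.1, -0.5, -2.1]
finger_gap: 42.7
```

```bash
python3 -c "
from h import *
weigh()
im=robot.snapshot('wrist')[:,:,::-1]
s=robot.snapshot('scene')[:,:,::-1]; cv2.imwrite('pics/s5.png',np.hstack([im[:, 56:456],cv2.resize(s[100:230,170:300],(400,384))]))
go(*[(*SL[k][:2],95,SL[k][2]) for k in('B2','R2')])"
```

```text
F mean [-0.53 -0.05 -2.27] sd [0.35 0.31 0.29]
t 9.45 tcp [445.8 -76.   55.9] head -0.2 tilt 0.67 F [-0.1  -0.65 -2.23] gap 42.9 j7 -1.62
[  43.2 -377.1  -39.1] yaw -6.6
[103.  270.1 -37.5] yaw 1.8
```

View pics/s5.png

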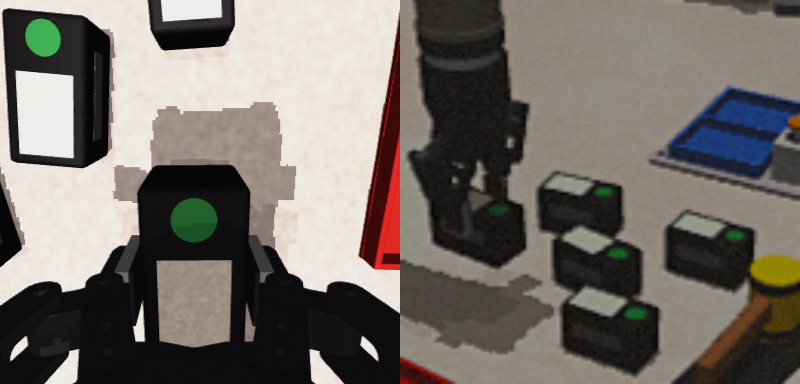

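Held firmly: Fz = -2.27 N, about 230 g, so it's filled. It goes to bay B2.

Emit:
arm_command:
  plan: "2 -10 -12 -2 20; 6 -45 -24 -4 20; 11 -90 -24 -6.6 20; 17 -136 -24 -6.6 20; 22 -182 -24 -6.6 20"

```text
time: 9.95
eef_pos: [468.7, 108.5, 81.0]
tcp_rot: [0.998, 0.056, 0.007, 0.001]
ft_force: [1.5, -0.6, -2.3]
finger_gap: 43.3
```

```bash
python3 -c "
from h import *
go((491.5,301,80,6.4))"
```

```text
t 9.95 tcp [468.7 108.5  81. ] head 6.4 tilt 0.76 F [ 1.46 -0.55 -2.32] gap 43.3 j7 -1.94
[  44.2 -188.8    1.1] yaw 0.0
```

Emit:
arm_command:
  plan: "11 -45 1 0 20; 22 -90 1 0 20; 33 -135 1 0 20; 44 -175 1 0 20; 44 -189 1 0 20"

```text
time: 10.45
eef_pos: [490.7, 308.7, 81.5]
tcp_rot: [0.998, 0.06, 0.007, -0.002]
ft_force: [-1.4, 0.2, -2.0]
finger_gap: 43.0
```

```bash
python3 -c "
from h import *
robot.snapshot('top')
go((491.5,301,6,6.4))
im=robot.snapshot('wrist')[:,:,::-1]
s=robot.snapshot('scene')[:,:,::-1]; cv2.imwrite('pics/s6.png',np.hstack([im[:, 56:456],cv2.resize(s[60:190,230:360],(400,384))]))
"
```

```text
t 10.50 tcp [489.6 309.1  81.2] head 6.9 tilt 0.82 F [-0.06  2.31 -1.73] gap 43.3 j7 -2.33
[-0.2  8.6 75.2] yaw 0.5
```

View pics/s6.png

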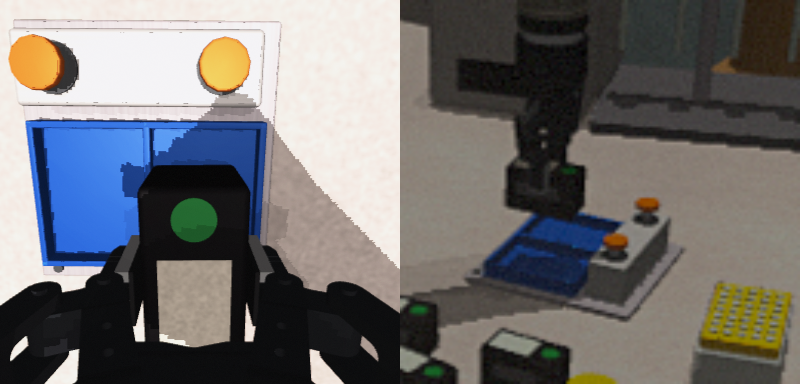

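```bash
python3 -c "
from h import *
o=robot.get_obs()
print(atz('wrist',(92,62),79,o).round(1),atz('wrist',(281,64),76,o).round(1))
for uv in((83,122),(322,122),(206,130),(98,264)): print(atz('wrist',uv,27,o).round(1))
go((491.5,301,6,6.4))"
```

```text
[566.9 393.7  79. ] [577.7 295.5  76. ]
[530.2 423.9  27. ]
[549.5 257.9  27. ]
[534.6 338.1  27. ]
[421.8 413.7  27. ]
t 10.60 tcp [490.4 302.2  80.3] head 6.6 tilt 0.72 F [ 1.13 -0.41 -1.54] gap 42.7 j7 -2.33
[ 0.1  1.1 74.3] yaw 0.2
```

Emit:
arm_command:
  plan: "0 1 20 0.2 20; 0 1 45 0.2 20; 0 1 62 0.2 20; 0 1 71 0.2 20; 0 1 76 0.2 20"

```text
time: 11.1
eef_pos: [491.5, 298.8, 3.7]
tcp_rot: [0.998, 0.055, 0.006, 0.002]
ft_force: [0.5, 0.2, 2.2]
finger_gap: 43.0
```

Emit:
arm_command:
  plan: "0 0 0 0 20; 0 0 0 0 56; 0 0 0 0 56; 0 0 0 0 56; 0 0 -30 0 56"

```text
time: 11.6
eef_pos: [488.6, 297.0, 31.1]
tcp_rot: [0.998, 0.055, 0.003, 0.004]
ft_force: [0.4, -0.2, 0.1]
finger_gap: 56.3
```

```bash
python3 -c "
from h import *
robot.snapshot('scene')
for r in carts(robot.snapshot('top')[:,:,::-1]): print(r)
go((588.3,-71.8,60,2))"
```

```text
[594.7, 88.7, 3.1, 0.942, 26.7, 1.0]
[588.5, -72.0, 2.3, 0.944, 26.3, 0.7]
[519.0, 4.8, -5.0, 0.946, 27.0, -0.4]
[491.6, 350.6, -20.5, 0.214, 39.9, -34.6]
[438.2, 84.7, 8.4, 0.871, 29.9, 1.3]
t 11.70 tcp [493.6 301.3  37.2] head 6.3 tilt 1.01 F [0.4  0.72 1.  ] gap 56.0 j7 -2.37
[ 53.4 381.3 -21.4] yaw 4.3
```

Seated in bay B2: contact came at TCP z = 3.7, as expected. Next is the cart at (442,85).

Emit:
arm_command:
  plan: "0 0 -25 0 85; -17 48 -40 -1 85; -34 96 -40 -2.4 85; -51 144 -40 -2.4 85; -68 191 -40 -2.4 85"

```text
time: 12.2
eef_pos: [447.2, 106.9, 76.5]
tcp_rot: [0.997, 0.076, 0.009, 0.0]
ft_force: [0.9, -0.5, 0.7]
finger_gap: 85.2
```

```bash
python3 -c "
from h import *
robot.snapshot('scene');robot.snapshot('scene')
go((442.2,85,20,8.7))"
```

```text
t 12.30 tcp [445.2 100.3  75.4] head 8.1 tilt 0.88 F [-0.18  0.94 -0.8 ] gap 85.1 j7 -1.91
[-5.9 14.3 55.4] yaw -0.6
```

Emit:
arm_command:
  plan: "-6 14 10 -0.6 85; -6 14 35 -0.6 85; -6 14 60 -0.6 85; -6 14 72 -0.6 85; -6 14 72 -0.6 85"

```text
time: 12.8
eef_pos: [441.0, 85.5, 2.2]
tcp_rot: [0.997, 0.077, 0.005, 0.003]
ft_force: [-1.2, -0.5, 0.2]
finger_gap: 84.6
```

```bash
python3 -c "
from h import *
go((442.2,85,-8,8.7))"
```

```text
t 12.80 tcp [441.   85.5   2.2] head 8.8 tilt 0.71 F [-1.2  -0.49  0.19] gap 84.6 j7 -1.96
[ 1.   0.6 10.2] yaw 0.1
```

Emit:
arm_command:
  plan: "1 0.6 10 0 85; 1 0.6 10 0 20; 1 0.6 10 0 20; 1 0.6 10 0 20; 1 0.6 10 0 20"

```text
time: 13.3
eef_pos: [443.2, 85.2, -7.0]
tcp_rot: [0.997, 0.076, 0.006, 0.003]
ft_force: [-0.7, -0.6, 3.5]
finger_gap: 42.8
```

Emit:
arm_command:
  plan: "0 0 0 0 20; 0 0 -10 0 20; 0 0 -40 0 20; 0 0 -70 0 20; 0 0 -85 0 20"

```text
time: 13.8
eef_pos: [443.4, 86.2, 80.8]
tcp_rot: [0.997, 0.077, 0.008, 0.003]
ft_force: [-0.6, 0.3, -1.0]
finger_gap: 42.7
```

```bash
python3 -c "
from h import *
weigh()
go(*[(*SL[k][:2],75,SL[k][2]) for k in('B1','R2')])"
```

```text
F mean [ 0.01  0.2  -0.96] sd [0.5  0.62 0.71]
t 14.10 tcp [440.9  85.3  77. ] head 8.8 tilt 0.71 F [-0.62  0.1  -1.27] gap 42.6 j7 -1.86
[  84.9 -287.6    0.8] yaw 2.4
[ 39.2 442.8   5.6] yaw 10.8
```

Fz ≈ -0.96 ± 0.3 N, so this one is dry. It goes to reject slot R2.

Emit:
arm_command:
  plan: "2 25 -3 3 20; 6 72 -3 6 20; 10 120 -3 10.8 20; 14 168 -3 10.8 20; 19 216 -3 10.8 20"

```text
time: 14.6
eef_pos: [491.7, -126.9, 80.5]
tcp_rot: [1.0, -0.017, 0.004, 0.002]
ft_force: [1.7, 1.7, -0.2]
finger_gap: 42.8
```

```bash
python3 -c "
from h import *
go((547.2,-346.4,70,-2))"
```

```text
t 14.60 tcp [ 491.7 -126.9   80.5] head -2.0 tilt 0.57 F [ 1.71  1.72 -0.23] gap 42.8 j7 -1.57
[ 63.  217.4  12. ] yaw -0.0
```

Emit:
arm_command:
  plan: "14 47 3 0 20; 28 94 6 0 20; 42 141 9 0 20; 56 186 12 0 20; 63 217 12 0 20"

```text
time: 15.1
eef_pos: [546.0, -349.5, 67.5]
tcp_rot: [1.0, -0.019, 0.003, 0.002]
ft_force: [-0.4, -0.3, -0.7]
finger_gap: 42.8
```

Emit:
arm_command:
  plan: "0 0 0 0 20; 0 0 15 0 20; 0 0 35 0 20; 0 0 55 0 20; 0 0 60 0 20"

```text
time: 15.6
eef_pos: [543.8, -345.5, 3.4]
tcp_rot: [1.0, -0.017, -0.0, -0.0]
ft_force: [0.3, 0.2, -0.1]
finger_gap: 43.1
```

```bash
python3 -c "
from h import *
go((547.2,-346.4,-2,-2))"
```

```text
t 15.60 tcp [ 543.8 -345.5    3.4] head -2.0 tilt 0.04 F [ 0.34  0.22 -0.1 ] gap 43.1 j7 -1.26
[3.5 0.8 5.4] yaw 0.0
```

Lower the last few mm, release and rise. After that comes P2 at (588.4,-72).

Emit:
arm_command:
  plan: "2 0 3 0 20; 2 0 5 0 20; 2 0 5 0 60; 2 0 5 0 60; 2 0 5 0 60"

```text
time: 16.1
eef_pos: [546.3, -345.6, -1.1]
tcp_rot: [1.0, -0.017, 0.0, 0.0]
ft_force: [0.9, -0.4, 0.1]
finger_gap: 59.8
```

Emit:
arm_command:
  plan: "0 0 -20 0 60; 0 0 -50 0 70; 10 -20 -70 -2 85; 20 -65 -70 -4 85; 30 -110 -70 -4 85"

```text
time: 16.6
eef_pos: [581.1, -237.0, 70.4]
tcp_rot: [1.0, 0.016, 0.002, 0.001]
ft_force: [1.1, -0.3, -0.1]
finger_gap: 84.8
```

```bash
python3 -c "
from h import *
for r in carts(robot.snapshot('top')[:,:,::-1]): print(r)
robot.snapshot('top')
go((588.4,-72,10,2))"
```

```text
[594.9, 88.8, 2.5, 0.942, 26.7, 1.4]
[588.4, -71.8, 2.5, 0.944, 26.5, 0.6]
[519.3, 4.7, -5.0, 0.947, 26.3, -0.4]
[489.2, 300.5, 5.1, 0.952, 27.1, 1.8]
t 16.70 tcp [ 583.4 -226.3   70. ] head 2.7 tilt 0.38 F [ 0.42  0.12 -0.56] gap 85.0 j7 -1.37
[  12.  -153.6   60.9] yaw 0.7
```

Emit:
arm_command:
  plan: "4 -48 5 0.7 85; 8 -96 10 0.7 85; 12 -140 15 0.7 85; 12 -154 15 0.7 85; 12 -154 15 0.7 85"

```text
time: 17.2
eef_pos: [588.4, -67.6, 56.2]
tcp_rot: [1.0, 0.021, 0.002, -0.004]
ft_force: [0.0, 0.0, 0.8]
finger_gap: 84.7
```

Emit:
arm_command:
  plan: "0 0 20 0 85; 0 0 40 0 85; 0 0 55 0 85; 0 0 62 0 85; 0 0 62 0 85"

```text
time: 17.7
eef_pos: [587.8, -68.5, -6.8]
tcp_rot: [1.0, 0.02, 0.001, -0.003]
ft_force: [-0.3, -0.2, -0.2]
finger_gap: 85.1
```

```bash
python3 -c "
from h import *
go((588.4,-72,-7,2))"
```

```text
t 17.70 tcp [587.8 -68.5  -6.8] head 2.3 tilt 0.41 F [-0.3  -0.21 -0.15] gap 85.1 j7 -1.69
[0.5 3.5 0.1] yaw 0.3
```

Emit:
arm_command:
  plan: "0 3 0 0 85; 0 3 0 0 20; 0 3 0 0 20; 0 3 0 0 20; 0 3 0 0 20"

```text
time: 18.2
eef_pos: [588.9, -71.5, -5.9]
tcp_rot: [1.0, 0.02, 0.002, -0.003]
ft_force: [-0.9, -0.1, 4.0]
finger_gap: 42.5
```

Emit:
arm_command:
  plan: "0 0 0 0 20; 0 0 -10 0 20; 0 0 -40 0 20; 0 0 -70 0 20; 0 0 -82 0 20"

```text
time: 18.7
eef_pos: [590.3, -71.9, 79.1]
tcp_rot: [1.0, 0.02, 0.004, -0.003]
ft_force: [1.7, 0.3, -3.6]
finger_gap: 42.9
```

```bash
python3 -c "
from h import *
weigh()
go(*[(*SL[k][:2],75,SL[k][2]) for k in('B1','R1')])"
```

```text
F mean [ 0.15  0.11 -2.99] sd [0.46 0.73 0.62]
t 19.00 tcp [586.9 -72.   74.2] head 2.3 tilt 0.40 F [-0.25  0.95 -3.23] gap 42.6 j7 -1.64
[ -87.4 -458.4    2.3] yaw -4.1
[-44.3 186.7  -2.1] yaw 4.3
```

Filled (3.0 N). It goes to bay B1.

Emit:
arm_command:
  plan: "-5 -25 -10 -1 20; -14 -72 -12 -3 20; -23 -120 -12 -4.1 20; -32 -168 -12 -4.1 20; -41 -216 -12 -4.1 20"

```text
time: 19.5
eef_pos: [535.4, 144.3, 86.9]
tcp_rot: [0.998, 0.056, -0.0, -0.003]
ft_force: [1.3, -0.5, -3.3]
finger_gap: 42.8
```

```bash
python3 -c "
from h import *
go((481,382.5,85,6.4))"
```

```text
t 19.50 tcp [535.4 144.3  86.9] head 6.5 tilt 0.40 F [ 1.3  -0.46 -3.25] gap 42.8 j7 -1.97
[ -27.2 -242.8    3.6] yaw 0.1
```

Emit:
arm_command:
  plan: "-6 -48 0 0 20; -12 -96 0 0 20; -18 -144 0 0 20; -24 -192 0 0 20; -27 -230 0 0 20"

```text
time: 20.0
eef_pos: [479.4, 373.5, 87.7]
tcp_rot: [0.998, 0.058, -0.002, -0.004]
ft_force: [0.0, 0.6, -2.6]
finger_gap: 42.8
```

```bash
python3 -c "
from h import *
robot.snapshot('scene');robot.snapshot('scene');robot.snapshot('scene')
go((481,382.5,6.5,6.4))"
```

```text
t 20.15 tcp [479.1 374.3  87.8] head 6.9 tilt 0.55 F [ 0.16 -1.74 -3.04] gap 42.7 j7 -2.40
[ 3.1 -7.2 81.3] yaw 0.5
```

Emit:
arm_command:
  plan: "3 -7 10 0.4 20; 3 -7 30 0.4 20; 3 -7 50 0.4 20; 3 -7 65 0.4 20; 3 -7 73 0.4 20"

```text
time: 20.65
eef_pos: [480.3, 380.2, 12.3]
tcp_rot: [0.998, 0.056, -0.003, -0.003]
ft_force: [-0.2, 0.0, -2.2]
finger_gap: 42.5
```

```bash
python3 -c "
from h import *
robot.snapshot('scene')
go((481,382.5,6.5,6.4))"
```

```text
t 20.70 tcp [479.9 380.3  11.9] head 6.4 tilt 0.54 F [-0.66 -0.16 -3.03] gap 43.0 j7 -2.46
[ 1.3 -2.   5.4] yaw 0.0
```

Emit:
arm_command:
  plan: "1 -2 3 0 20; 1 -2 6 0 20; 1 -2 6 0 56; 1 -2 6 0 56; 1 -2 6 0 56"

```text
time: 21.2
eef_pos: [481.3, 383.0, 6.7]
tcp_rot: [0.998, 0.056, -0.003, -0.004]
ft_force: [0.2, -0.6, 0.6]
finger_gap: 55.8
```

Emit:
arm_command:
  plan: "0 0 -25 0 56; 0 0 -55 0 56; 0 0 -80 0 56; 5 40 -80 0 56; 10 88 -80 0 70"

```text
time: 21.7
eef_pos: [502.0, 298.9, 88.2]
tcp_rot: [0.998, 0.059, -0.001, -0.005]
ft_force: [0.1, -1.0, -0.1]
finger_gap: 68.8
```

```bash
python3 -c "
from h import *
robot.snapshot('scene')
for r in carts(robot.snapshot('top')[:,:,::-1]): print(r)
go((594.9,88.8,80,3))"
```

```text
[594.7, 88.7, 3.1, 0.942, 26.7, 1.0]
[544.1, -342.7, -0.4, 0.939, 27.1, -1.1]
[519.1, 4.8, -4.9, 0.944, 26.9, -0.5]
t 21.80 tcp [505.1 286.9  86. ] head 5.8 tilt 0.23 F [ 0.27 -0.28 -0.53] gap 69.8 j7 -2.27
[ 69.3 206.2   5.6] yaw 2.8
```

Emit:
arm_command:
  plan: "10 40 6 1 85; 26 85 6 2.8 85; 42 130 6 2.8 85; 58 175 6 2.8 85; 69 203 6 2.8 85"

```text
time: 22.3
eef_pos: [596.1, 86.9, 80.0]
tcp_rot: [1.0, 0.024, -0.001, 0.001]
ft_force: [-0.2, 0.1, -0.2]
finger_gap: 85.0
```

```bash
python3 -c "
from h import *
robot.snapshot('scene');robot.snapshot('scene');robot.snapshot('scene')
go((594.8,88.7,-7,3))"
```

```text
t 22.45 tcp [595.5  88.8  79.7] head 2.7 tilt 0.18 F [-0.3   0.69  0.37] gap 85.1 j7 -1.93
[-0.4  0.  86.7] yaw -0.3
```

Emit:
arm_command:
  plan: "0 0 30 0 85; 0 0 55 0 85; 0 0 75 0 85; 0 0 86 0 85; 0 0 86 0 85"

```text
time: 22.95
eef_pos: [593.6, 90.0, -7.5]
tcp_rot: [1.0, 0.024, -0.003, 0.0]
ft_force: [0.4, -0.5, 0.7]
finger_gap: 84.7
```

Emit:
arm_command:
  plan: "0 0 0 0 20; 0 0 0 0 20; 0 0 0 0 20; 0 0 0 0 20; 0 0 0 0 20"

```text
time: 23.45
eef_pos: [594.9, 90.4, -6.1]
tcp_rot: [1.0, 0.024, -0.002, -0.0]
ft_force: [-0.6, 0.9, 6.4]
finger_gap: 42.9
```

Emit:
arm_command:
  plan: "0 0 -10 0 20; 0 0 -40 0 20; 0 0 -70 0 20; 0 0 -82 0 20; 0 0 -82 0 20"

```text
time: 23.95
eef_pos: [596.7, 90.6, 78.0]
tcp_rot: [1.0, 0.024, 0.0, -0.0]
ft_force: [0.1, 1.1, -1.2]
finger_gap: 42.8
```

```bash
python3 -c "
from h import *
weigh()
go(*[(*SL[k][:2],75,SL[k][2]) for k in('R4','R1')])"
```

```text
F mean [-0.28 -0.37 -0.68] sd [0.29 0.41 0.55]
t 24.25 tcp [594.1  90.1  74.4] head 2.8 tilt 0.36 F [-0.35  0.17 -1.  ] gap 43.0 j7 -1.94
[-1.598e+02  4.261e+02  3.000e-01] yaw 4.8
[-6.09e+01  3.48e+02 -3.00e-01] yaw 4.8
```

Dry (0.68 N). It goes to R4.

Emit:
arm_command:
  plan: "-9 25 -4 2 20; -26 70 -4 4.8 20; -43 115 -4 4.8 20; -60 160 -4 4.8 20; -77 205 -4 4.8 20"

```text
time: 24.75
eef_pos: [525.8, -119.9, 78.0]
tcp_rot: [1.0, -0.017, -0.004, 0.0]
ft_force: [1.0, -0.6, 0.1]
finger_gap: 42.6
```

```bash
python3 -c "
from h import *
go((455.2,-343.2,75,-2))"
```

```text
t 24.75 tcp [ 525.8 -119.9   78. ] head -2.0 tilt 0.43 F [ 1.01 -0.58  0.11] gap 42.6 j7 -1.60
[-62.9 225.6   3.6] yaw 0.0
```

Emit:
arm_command:
  plan: "-13 48 0 0 20; -26 96 2 0 20; -39 144 3 0 20; -52 190 4 0 20; -63 217 4 0 20"

```text
time: 25.25
eef_pos: [452.6, -339.2, 73.6]
tcp_rot: [1.0, -0.02, -0.005, 0.001]
ft_force: [0.1, -0.7, -1.2]
finger_gap: 42.6
```

```bash
python3 -c "
from h import *
robot.snapshot('scene');robot.snapshot('scene');robot.snapshot('scene')
go((455.2,-343.2,-1,-2))"
```

```text
t 25.40 tcp [ 453.2 -337.    73.6] head -2.3 tilt 0.53 F [0.67 1.47 0.26] gap 43.1 j7 -1.17
[ 2.9  6.1 74.5] yaw -0.3
```

Emit:
arm_command:
  plan: "3 6 15 0 20; 3 6 35 0 20; 3 6 55 0 20; 3 6 68 0 20; 3 6 71 0 20"

```text
time: 25.9
eef_pos: [454.4, -340.9, -0.0]
tcp_rot: [1.0, -0.019, -0.006, -0.002]
ft_force: [-0.1, 0.1, -0.7]
finger_gap: 42.6
```

Emit:
arm_command:
  plan: "0 0 3 0 20; 0 0 4 0 20; 0 0 4 0 60; 0 0 4 0 60; 0 0 4 0 60"

```text
time: 26.4
eef_pos: [454.9, -340.8, -3.8]
tcp_rot: [1.0, -0.019, -0.006, -0.001]
ft_force: [-0.4, -0.9, -0.0]
finger_gap: 60.1
```

Emit:
arm_command:
  plan: "0 0 -25 0 60; 0 0 -55 0 70; 0 0 -78 0 85; 8 -45 -78 1 85; 16 -90 -78 3 85"

```text
time: 26.9
eef_pos: [475.9, -252.5, 75.3]
tcp_rot: [0.999, -0.048, -0.005, -0.001]
ft_force: [1.0, 0.6, 0.8]
finger_gap: 85.0
```

```bash
python3 -c "
from h import *
for r in carts(robot.snapshot('top')[:,:,::-1]): print(r)
robot.snapshot('top')
go((519.1,4.8,75,-5))"
```

```text
[542.2, -381.8, 34.3, 0.358, 45.2, 15.2]
[519.3, 4.7, -5.0, 0.947, 26.3, -0.4]
[489.4, 300.9, 5.1, 0.946, 26.9, 1.4]
[471.6, 394.7, 9.3, 0.848, 26.1, 1.1]
t 27.00 tcp [ 477.7 -243.8   74.6] head -4.6 tilt 0.71 F [0.64 0.14 0.48] gap 85.1 j7 -1.37
[  21.5 -251.1    0.9] yaw 0.4
```

Emit:
arm_command:
  plan: "4 -48 0 0.4 85; 8 -96 0 0.4 85; 12 -144 0 0.4 85; 16 -192 0 0.4 85; 21 -238 0 0.4 85"

```text
time: 27.5
eef_pos: [517.6, -6.2, 75.9]
tcp_rot: [0.999, -0.043, -0.005, -0.003]
ft_force: [0.4, -1.2, 0.2]
finger_gap: 85.2
```

```bash
python3 -c "
from h import *
robot.snapshot('scene');robot.snapshot('scene')
for r in carts(robot.snapshot('top')[:,:,::-1]): print(r)
go((519.2,4.7,-7,-5))"
```

```text
[544.1, -343.0, -0.2, 0.945, 27.1, -0.9]
[488.5, 300.4, 7.7, 0.932, 27.9, 0.6]
[471.7, 394.8, 9.2, 0.844, 25.8, 1.1]
[457.0, -338.9, 0.1, 0.914, 25.3, -2.5]
t 27.65 tcp [518.2  -3.9  76. ] head -4.5 tilt 0.73 F [-0.05 -0.83 -0.2 ] gap 84.8 j7 -1.86
[ 1.2 -8.  83.1] yaw 0.5
```

Emit:
arm_command:
  plan: "1 -8 25 0.4 85; 1 -8 50 0.4 85; 1 -8 70 0.4 85; 1 -8 82 0.4 85; 1 -8 82 0.4 85"

```text
time: 28.15
eef_pos: [517.4, 3.2, -7.5]
tcp_rot: [0.999, -0.044, -0.007, -0.004]
ft_force: [-0.6, 0.1, 0.2]
finger_gap: 85.1
```

Emit:
arm_command:
  plan: "0 0 0 0 20; 0 0 0 0 20; 0 0 0 0 20; 0 0 0 0 20; 0 0 0 0 20"

```text
time: 28.65
eef_pos: [518.6, 3.2, -6.4]
tcp_rot: [0.999, -0.044, -0.006, -0.004]
ft_force: [0.1, -0.1, 5.5]
finger_gap: 43.0
```

Emit:
arm_command:
  plan: "0 0 -10 0 20; 0 0 -40 0 20; 0 0 -70 0 20; 0 0 -82 0 20; 0 0 -82 0 20"

```text
time: 29.15
eef_pos: [521.1, 2.6, 77.4]
tcp_rot: [0.999, -0.044, -0.004, -0.004]
ft_force: [0.1, 0.4, -0.7]
finger_gap: 42.9
```

```bash
python3 -c "
from h import *
weigh()
go(*[(*SL[k][:2],75,SL[k][2]) for k in('R3','R1')])
t=robot.snapshot('top')[:,:,::-1]
s=robot.snapshot('scene')[:,:,::-1]; cv2.imwrite('pics/s7.png',np.hstack([cv2.resize(t[180:280,80:180],(400,400),interpolation=2),cv2.resize(s[90:190,250:350],(400,400),interpolation=2)]))
"
```

```text
F mean [-0.41 -0.22 -0.63] sd [0.5  0.21 0.56]
t 29.45 tcp [518.3   2.6  74.3] head -5.0 tilt 0.90 F [ 0.44 -0.08  0.01] gap 42.8 j7 -1.89
[-37.4 264.   -1.9] yaw -3.0
[ 54.5 259.2  -3.2] yaw -3.0
```

View pics/s7.png

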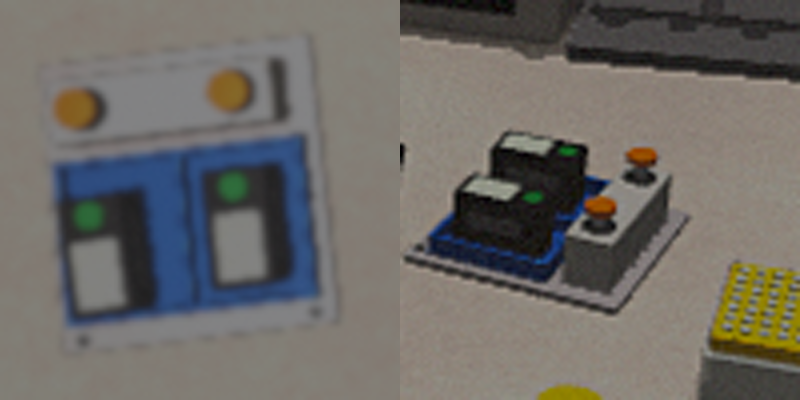

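P3 is dry (0.63 N). The cart in B1 sits close to the outer wall, so I'll check its height to see that it's upright on the floor.

```bash
python3 -c "
from h import *
t=lambda x,y:(80+(x+.5)/4-.5,180+(y+.5)/4-.5)
s=lambda x,y:(250+(x-400+.5)/4-.5,90+(y+.5)/4-.5)
print(tri([ray('top',t(88,215)),ray('scene',s(568,152))]))
print(tri([ray('top',t(232,186)),ray('scene',s(533,197))]))
c=np.array([485.3,342]);a=np.radians(6.4);M=np.array([[np.cos(a),np.sin(a)],[-np.sin(a),np.cos(a)]])
for q in((70,243),(120,236),(128,305),(78,312),(88,215)): print((M@(atz('top',t(*q),64)[:2]-c)).round(1))
go()
"
```

```text
(array([496.87492963, 396.41722426,  63.71406278]), [np.float64(0.885259965882825), np.float64(0.8852599658830568)])
(array([515.14269749, 301.67775159,  64.68024717]), [np.float64(1.2361548849285633), np.float64(1.2361548849284296)])
[ 1.5 66.5]
[ 2.2 33.5]
[-43.2  32.5]
[-43.9  65.4]
[18.4 53.1]
t 29.55 tcp [518.8   2.6  74.7] head -5.0 tilt 0.85 F [-0.41  0.39 -0.34] gap 42.7 j7 -1.89
```

Emit:
arm_command:
  plan: "5 25 -3 -1 20; 15 70 -3 -3 20; 25 118 -3 -3 20; 35 166 -3 -3 20; 45 214 -3 -3 20"

```text
time: 30.05
eef_pos: [544.9, -216.3, 75.2]
tcp_rot: [1.0, -0.017, -0.007, -0.004]
ft_force: [1.2, 0.5, -1.6]
finger_gap: 42.7
```

```bash
python3 -c "
from h import *
go((550.2,-260.4,70,-2))"
```

```text
t 30.05 tcp [ 544.9 -216.3   75.2] head -2.0 tilt 0.88 F [ 1.19  0.48 -1.6 ] gap 42.7 j7 -1.44
[ 6.8 44.   4.8] yaw 0.0
```

Both dots sit at z ≈ 64, so both carts are upright on the bay floor and inside the walls. Now place the last one in R1.

Emit:
arm_command:
  plan: "3 22 2 0 20; 7 40 5 0 20; 7 40 10 0 20; 7 40 30 0 20; 7 40 50 0 20"

```text
time: 30.55
eef_pos: [550.6, -253.0, 24.3]
tcp_rot: [1.0, -0.016, -0.006, -0.005]
ft_force: [-0.8, -0.1, -0.7]
finger_gap: 42.8
```

```bash
python3 -c "
from h import *
go((550.2,-260.4,-1,-2))"
```

```text
t 30.55 tcp [ 550.6 -253.    24.3] head -1.8 tilt 0.90 F [-0.76 -0.05 -0.75] gap 42.8 j7 -1.40
[ 0.1  7.6 25.2] yaw 0.2
```

Emit:
arm_command:
  plan: "0 4 8 0 20; 0 6 16 0 20; 0 6 22 0 20; 0 6 25 0 20; 0 6 25 0 20"

```text
time: 31.05
eef_pos: [550.3, -258.6, -0.7]
tcp_rot: [1.0, -0.016, -0.006, -0.005]
ft_force: [-0.4, 0.0, -1.0]
finger_gap: 42.6
```

Emit:
arm_command:
  plan: "0 0 0 0 56; 0 0 0 0 56; 0 0 0 0 56; 0 0 -25 0 56; 0 0 -55 0 56"

```text
time: 31.55
eef_pos: [549.7, -258.7, 53.8]
tcp_rot: [1.0, -0.015, -0.008, -0.005]
ft_force: [0.1, 0.7, -0.2]
finger_gap: 56.3
```

Emit:
arm_command:
  plan: "0 0 -25 -8 85; 20 -30 -40 -16 85; 45 -70 -40 -24 85; 70 -110 -40 -32 85; 90 -150 -40 -40 85"

```text
time: 32.05
eef_pos: [646.4, -110.7, 94.7]
tcp_rot: [0.944, 0.33, -0.005, -0.007]
ft_force: [0.9, -0.1, -0.8]
finger_gap: 84.9
```

```bash
python3 -c "
from h import *
for r in carts(robot.snapshot('top')[:,:,::-1]): print(r)
go((699.4,-19.4,70,92.2))"
```

```text
[544.2, -342.8, -0.4, 0.944, 27.2, -1.0]
[489.3, 300.4, 4.7, 0.953, 27.0, 2.1]
[471.6, 394.4, 9.3, 0.892, 26.1, 1.4]
[451.3, -339.3, 11.0, 0.293, 30.0, -8.2]
t 32.10 tcp [650.  -98.7  95.2] head 39.4 tilt 1.26 F [4.72 7.19 1.19] gap 85.1 j7 -1.01
[ 88.4 -29.4  26.3] yaw -52.8
```

Emit:
arm_command:
  plan: "20 -6 5 -8 85; 45 -15 10 -16 85; 70 -24 12 -24 85; 88 -29 14 -32 85; 88 -29 14 -40 85"

```text
time: 32.6
eef_pos: [700.3, -15.7, 82.4]
tcp_rot: [0.766, 0.642, 0.004, -0.011]
ft_force: [-0.4, 0.4, -0.2]
finger_gap: 85.0
```

Emit:
arm_command:
  plan: "0 0 0 -8 85; 0 0 0 -12.8 85; 0 0 0 -12.8 85; 0 0 0 -12.8 85; 0 0 0 -12.8 85"

```text
time: 33.1
eef_pos: [700.3, -16.1, 82.5]
tcp_rot: [0.691, 0.723, 0.005, -0.011]
ft_force: [0.5, -0.0, 0.1]
finger_gap: 85.1
```

```bash
python3 -c "
from h import *
robot.snapshot('scene')
o=robot.get_obs()
im=robot.snapshot('wrist')[:,:,::-1]
s=robot.snapshot('scene')[:,:,::-1]; cv2.imwrite('pics/s8.png',np.hstack([im[:, 56:456],cv2.resize(s[130:260,200:330],(400,384))]))
go((699.4,-19.4,-13,92.2))
np.save('o8.npy',o,allow_pickle=True)"
```

```text
t 33.25 tcp [700.3 -15.9  82.5] head 92.7 tilt 1.38 F [-0.48 -0.08 -0.07] gap 85.0 j7 -0.31
[-5.7 -0.4 95.4] yaw 0.5
```

View pics/s8.png

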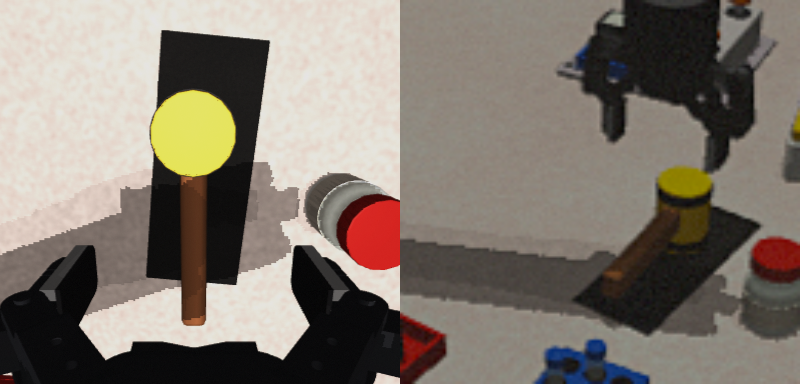

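Jaws are aligned across the handle. I'll narrow the opening to keep clear of the jar, then descend.

Emit:
arm_command:
  plan: "-4 0 15 0.4 50; -4 0 35 0.4 50; -5 0 55 0.4 50; -5 0 75 0.4 50; -5.7 0 88 0.4 50"

```text
time: 33.75
eef_pos: [698.2, -20.1, -8.5]
tcp_rot: [0.693, 0.721, 0.004, -0.012]
ft_force: [0.1, -0.8, -0.5]
finger_gap: 50.5
```

```bash
python3 -c "
from h import *
robot.snapshot('scene')
go((699.4,-19.4,-13,92.2))"
```

```text
t 33.80 tcp [697.  -20.3 -10.2] head 92.3 tilt 1.51 F [-0.52 -0.2  -1.39] gap 49.9 j7 -0.35
[0.7 2.5 2.8] yaw 0.1
```

Emit:
arm_command:
  plan: "0.7 2.5 3 0 50; 0.7 2.5 3 0 0; 0.7 2.5 3 0 0; 0.7 2.5 3 0 0; 0.7 2.5 3 0 0"

```text
time: 34.3
eef_pos: [700.2, -19.2, -12.3]
tcp_rot: [0.693, 0.721, 0.004, -0.012]
ft_force: [-0.5, 1.0, 1.2]
finger_gap: 17.0
```

Emit:
arm_command:
  plan: "0 0 0 0 0; 0 0 0 0 0; 0 0 0 0 0; 0 0 0 0 0; 0 0 0 0 0"

```text
time: 34.8
eef_pos: [700.2, -19.3, -12.3]
tcp_rot: [0.693, 0.721, 0.004, -0.012]
ft_force: [0.1, -0.3, 0.1]
finger_gap: 17.3
```

```bash
python3 -c "
from h import *
im=robot.snapshot('wrist')[:,:,::-1]
s=robot.snapshot('scene')[:,:,::-1]; cv2.imwrite('pics/s9.png',np.hstack([im[:, 56:456],cv2.resize(s[130:260,200:330],(400,384))]))
go()"
```

```text
t 34.90 tcp [700.2 -19.3 -12.2] head 92.3 tilt 1.46 F [0.24 1.04 0.05] gap 17.0 j7 -0.35
```

View pics/s9.png

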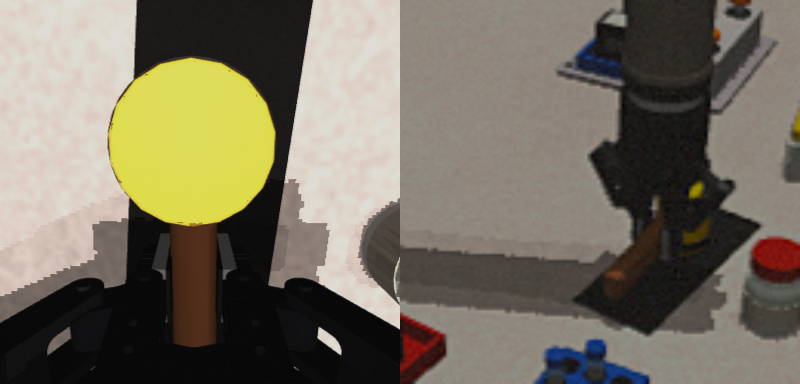

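Mallet gripped (17 mm), with the face 15.2 mm above the reported TCP z. Lift it.

Emit:
arm_command:
  plan: "0 0 -10 0 0; 0 0 -35 0 0; 0 0 -65 0 0; 0 0 -95 0 0; 0 0 -110 0 0"

```text
time: 35.4
eef_pos: [703.0, -21.7, 100.9]
tcp_rot: [0.693, 0.721, 0.005, -0.011]
ft_force: [1.0, -0.0, -3.5]
finger_gap: 17.1
```

```bash
python3 -c "
from h import *
weigh(3)
go((581.2,247.8,90,92.3),(570.2,346.1,90,92.3))"
```

```text
F mean [ 0.76  0.46 -2.8 ] sd [0.55 0.21 1.27]
t 35.55 tcp [701.7 -21.9  98.1] head 92.3 tilt 1.42 F [-0.02  0.29 -4.41] gap 17.1 j7 -0.30
[ 274.  -109.7   15.4] yaw -0.0
[ 372.6 -116.8   17.7] yaw -0.0
```

Emit:
arm_command:
  plan: "20 -8 2 0 0; 60 -24 4 0 0; 105 -42 6 0 0; 150 -60 8 0 0; 195 -78 10 0 0"

```text
time: 36.05
eef_pos: [613.4, 170.6, 90.8]
tcp_rot: [0.693, 0.721, 0.002, -0.013]
ft_force: [1.3, 0.5, -3.6]
finger_gap: 17.3
```

Emit:
arm_command:
  plan: "40 -16 2 0 0; 65 -26 3 0 0; 79 -32 4 0 0; 79 -32 4 0 0; 79 -32 4 0 0"

```text
time: 36.55
eef_pos: [579.0, 245.8, 87.8]
tcp_rot: [0.694, 0.72, 0.001, -0.012]
ft_force: [0.8, -0.6, -3.4]
finger_gap: 17.3
```

```bash
python3 -c "
from h import *
im=robot.snapshot('wrist')[:,:,::-1]
go((581.2,247.8,90,92.3))
s=robot.snapshot('scene')[:,:,::-1];t=robot.snapshot('top')[:,:,::-1]; cv2.imwrite('pics/s10.png',np.vstack([np.hstack([cv2.resize(im[:,56:456],(300,288)),cv2.resize(s[80:180,250:350],(300,288),interpolation=2)]),np.hstack([cv2.resize(t[170:270,70:170],(300,288),interpolation=2)]*2)]))
o=robot.get_obs();print(proj('wrist',[[578.3,302.7,76],[567.3,401,79],o['eef_pos']+[-2.9,54.9,85]],o).round(0))"
```

```text
t 36.60 tcp [579.6 245.1  88. ] head 92.0 tilt 1.38 F [ 0.86  0.07 -3.24] gap 16.9 j7 -0.76
[ 2.7  1.7 -2. ] yaw -0.3
[[254. 121.]
 [239. -82.]
 [247. 142.]]
```

View pics/s10.png

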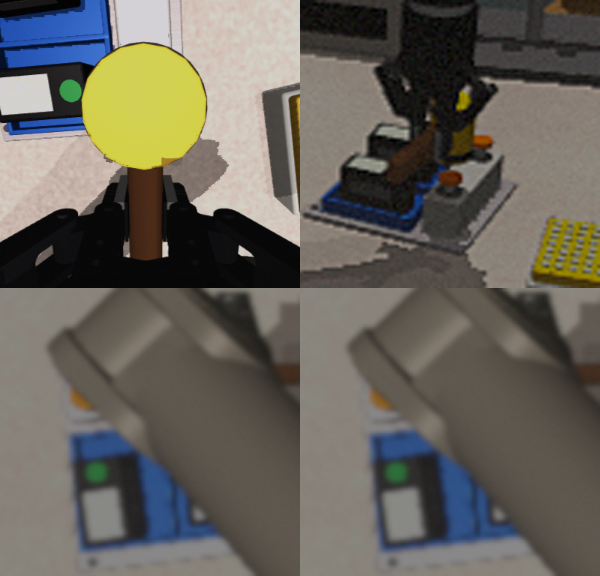

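Head is level over pin_b. First blow, at about 0.2 m/s.

Emit:
arm_command:
  plan: "2.7 1.7 0 -0.3 0; 2.7 1.7 0 -0.3 0; 2.7 1.7 16 -0.3 0; 2.7 1.7 38 -0.3 0; 2.7 1.7 10 -0.3 0"

```text
time: 37.2
eef_pos: [576.4, 244.5, 71.1]
tcp_rot: [0.693, 0.721, -0.005, -0.015]
ft_force: [-1.6, -1.6, -4.6]
finger_gap: 17.0
```

```bash
python3 -c "
from h import *
robot.snapshot('scene');go((581.2,247.8,90,92.3))
s=robot.snapshot('scene')[:,:,::-1];cv2.imwrite('pics/s11.png',s)
go()
m=cv2.inRange(cv2.cvtColor(s,cv2.COLOR_BGR2HSV),(8,130,80),(18,255,255))[110:160,280:330]
n,_,st,c=cv2.connectedComponentsWithStats(m)
print([(c[i]+[280,110],st[i,4]) for i in range(1,n) if st[i,4]>3], 'b expected',[ (z,proj('scene',(578.3,302.7,z)).round(1)) for z in(64,70,76)])"
```

```text
t 37.25 tcp [581.1 247.8  79.2] head 92.3 tilt 1.41 F [ 1.    0.96 -0.04] gap 16.9 j7 -0.76
[  0.2  -0.1 -10.8] yaw -0.0
t 37.30 tcp [582.7 249.5  79.7] head 92.3 tilt 1.41 F [ 1.39  1.45 -2.72] gap 17.2 j7 -0.76
[(array([310.83333333, 128.33333333]), np.int32(18)), (array([299.2, 144.2]), np.int32(20))] b expected [(64, array([[299.7, 143.8]])), (70, array([[299.8, 142.2]])), (76, array([[299.9, 140.6]]))]
```

One blow took pin_b from about 76 to about 63–64. I'll give it a confirming second blow and read the pose at the bottom.

Emit:
arm_command:
  plan: "0 0 0 0 0; 0 0 -4 0 0; 0 0 14 0 0; 0 0 33 0 0"

```text
time: 37.7
eef_pos: [582.8, 249.5, 46.0]
tcp_rot: [0.693, 0.721, 0.004, -0.011]
ft_force: [-0.1, -16.6, 29.3]
finger_gap: 17.1
```

Emit:
arm_command:
  plan: "0 0 -15 0 0; 0 0 -40 0 0; 0 0 -40 0 0; 0 0 -40 0 0"

```text
time: 38.1
eef_pos: [583.3, 249.1, 86.0]
tcp_rot: [0.693, 0.721, 0.004, -0.011]
ft_force: [0.1, -0.8, -4.2]
finger_gap: 17.4
```

```bash
cat >> h.py <<'E'
def pins():
    s=robot.snapshot('scene')[:,:,::-1]
    m=cv2.inRange(cv2.cvtColor(s,cv2.COLOR_BGR2HSV),(8,130,80),(18,255,255))[110:160,280:330]
    n,_,st,c=cv2.connectedComponentsWithStats(m)
    print('pins px',[((c[i]+[280,110]).round(1),st[i,4]) for i in range(1,n) if st[i,4]>3])
E
python3 -c "
from h import *
pins()
go((570.2,346.1,88,92.3))
print([(z,proj('scene',(567.3,401,z)).round(1)) for z in(64,72,79)])"
```

```text
pins px [(array([311.2, 128.2]), np.int32(15)), (array([299.3, 144.2]), np.int32(19))]
t 38.15 tcp [582.7 248.6  85.2] head 92.3 tilt 1.30 F [-0.44 -1.05 -3.78] gap 16.9 j7 -0.76
[98.  -8.6 -0.8] yaw -0.0
[(64, array([[309.9, 132. ]])), (72, array([[310.1, 130. ]])), (79, array([[310.3, 128.2]]))]
```

Emit:
arm_command:
  plan: "25 -2 -6 0 0; 60 -5 -6 0 0; 90 -8 -6 0 0; 98 -8.6 -4 0 0; 98 -8.6 -4 0 0"

```text
time: 38.65
eef_pos: [568.0, 347.7, 89.7]
tcp_rot: [0.691, 0.722, 0.002, -0.012]
ft_force: [-1.4, -0.6, -2.9]
finger_gap: 17.4
```

```bash
python3 -c "
from h import *
robot.snapshot('scene');robot.snapshot('scene')
pins()
go((570.2,346.1,88,92.3))"
```

```text
pins px [(array([310.1, 128.3]), np.int32(16)), (array([299.6, 144.1]), np.int32(24))]
t 38.80 tcp [570.7 343.5  90.1] head 92.2 tilt 1.19 F [ 0.42 -0.56 -2.24] gap 17.2 j7 -0.90
[ 2.6 -0.4  2.1] yaw -0.1
```

Emit:
arm_command:
  plan: "2.6 0 0 0 0; 2.6 0 0 0 0; 2.6 0 20 0 0; 2.6 0 42 0 0; 2.6 0 5 0 0"

```text
time: 39.3
eef_pos: [566.0, 340.3, 76.9]
tcp_rot: [0.694, 0.72, -0.006, -0.012]
ft_force: [0.0, -2.8, -3.8]
finger_gap: 17.3
```

```bash
python3 -c "
from h import *
robot.snapshot('scene');robot.snapshot('scene')
pins()
go((570.2,346.1,47,92.3))"
```

```text
pins px [(array([309.9, 131.5]), np.int32(17)), (array([299.6, 144.3]), np.int32(24))]
t 39.45 tcp [572.4 347.2  87.4] head 92.1 tilt 1.23 F [-0.67  0.08 -3.78] gap 17.3 j7 -0.91
[-1.8 -1.9 40.4] yaw -0.2
```

Emit:
arm_command:
  plan: "-1.5 -1.5 0 0 0; -1.5 -1.5 0 0 0; -1.5 -1.5 19 0 0; -1.5 -1.5 42 0 0"

```text
time: 39.85
eef_pos: [571.2, 346.6, 45.4]
tcp_rot: [0.694, 0.72, 0.005, -0.009]
ft_force: [0.0, -2.0, 2.1]
finger_gap: 17.1
```

Emit:
arm_command:
  plan: "0 0 -15 0 0; 0 0 -45 0 0; 0 0 -45 0 0; 0 0 -45 0 0"

```text
time: 40.25
eef_pos: [571.9, 346.3, 92.0]
tcp_rot: [0.694, 0.72, 0.006, -0.009]
ft_force: [0.2, 0.0, -4.2]
finger_gap: 17.3
```

```bash
python3 -c "
from h import *
robot.snapshot('scene')
pins();pins()
go((570.2,346.1,46,92.3))"
```

```text
pins px [(array([310.2, 132.2]), np.int32(13)), (array([299.5, 144.2]), np.int32(25))]
pins px [(array([309.8, 132.2]), np.int32(13)), (array([299.7, 144.2]), np.int32(23))]
t 40.40 tcp [570.7 344.8  89.4] head 92.1 tilt 1.18 F [-0.96 -0.55 -3.28] gap 17.5 j7 -0.90
[ 0.5 -0.1 43.4] yaw -0.2
```

Force at the bottom was small (2 N), so I'm not sure pin_a hit its stop. One more, slightly deeper blow to confirm.

Emit:
arm_command:
  plan: "0.5 0 5 0 0; 0.5 0 5 0 0; 0.5 0 25 0 0; 0.5 0 48 0 0"

```text
time: 40.8
eef_pos: [571.0, 346.4, 41.6]
tcp_rot: [0.694, 0.72, 0.004, -0.009]
ft_force: [-0.5, -18.0, 34.2]
finger_gap: 17.1
```

Emit:
arm_command:
  plan: "0 0 -15 0 0; 0 0 -50 0 0; 0 0 -55 0 0; 0 0 -55 0 0"

```text
time: 41.2
eef_pos: [572.3, 346.9, 99.2]
tcp_rot: [0.694, 0.72, 0.007, -0.009]
ft_force: [-0.7, 0.1, -4.6]
finger_gap: 17.2
```

```bash
python3 -c "
from h import *
robot.snapshot('scene')
pins();pins()
go((581.2,247.8,46,92.3))
im=robot.snapshot('wrist')[:,:,::-1]
s=robot.snapshot('scene')[:,:,::-1]; cv2.imwrite('pics/s12.png',np.hstack([im[:, 56:456],cv2.resize(s[90:170,260:343],(400,384),interpolation=2)]))"
```

```text
pins px [(array([309.9, 132.1]), np.int32(15)), (array([299.6, 144.1]), np.int32(26))]
pins px [(array([310. , 132.1]), np.int32(15)), (array([299.5, 144.1]), np.int32(26))]
t 41.35 tcp [570.5 344.5  95.5] head 92.1 tilt 1.10 F [ 0.42 -0.07 -4.39] gap 17.1 j7 -0.90
[-97.9   7.5  47.7] yaw -0.2
```

View pics/s12.png

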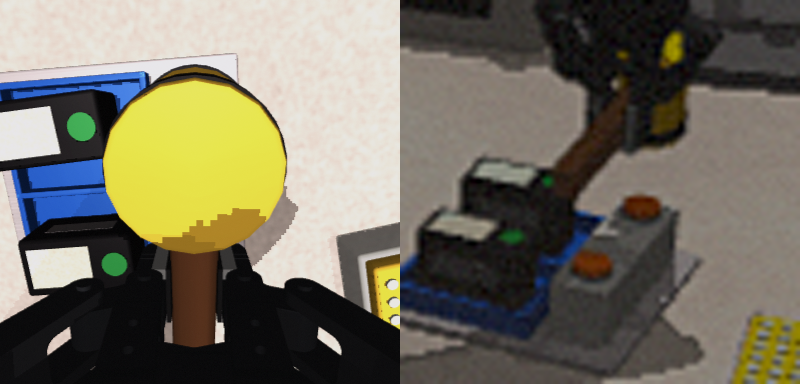

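Both caps are down: pin_a at row 132.1 against 132.0 predicted for 64 mm, pin_b at 144.1 against 143.8. Each blow ended in a firm stop at about 30 N. The mallet has pitched about 7° in the jaws, head up. Its balance point still lies inside the face edge, so it should settle flat when released.

```bash
python3 -c "
from h import *
go((700.2,-24,80,92.3))"
```

```text
t 41.45 tcp [570.5 344.6  95.2] head 92.1 tilt 1.11 F [ 0.05  0.81 -3.16] gap 17.1 j7 -0.90
[-373.3  116.     7.6] yaw -0.2
```

Emit:
arm_command:
  plan: "-20 6 -3 0 0; -60 18 -3 0 0; -105 32 -3 0 0; -150 46 0 0 0; -195 60 0 -0.2 0"

```text
time: 41.95
eef_pos: [637.3, 149.8, 89.9]
tcp_rot: [0.692, 0.721, 0.002, -0.01]
ft_force: [0.3, 0.9, -3.2]
finger_gap: 17.3
```

Emit:
arm_command:
  plan: "-45 14 0 0 0; -90 28 0 0 0; -135 42 0 0 0; -165 52 3 0 0; -172 55 5 0 0"

```text
time: 42.45
eef_pos: [700.0, -28.1, 79.4]
tcp_rot: [0.696, 0.718, 0.0, -0.008]
ft_force: [-0.4, -0.6, -4.1]
finger_gap: 17.3
```

```bash
python3 -c "
from h import *
robot.snapshot('scene');robot.snapshot('scene');robot.snapshot('scene')
go((700.2,-24,-10,92.3))"
```

```text
t 42.60 tcp [698.5 -19.3  80.3] head 92.3 tilt 1.25 F [ 0.51  2.   -3.16] gap 17.2 j7 -0.31
[-6.4  2.5 90.2] yaw 0.0
```

Emit:
arm_command:
  plan: "-5 2 20 0 0; -5 2 45 0 0; -5 2 65 0 0; -6 2 80 0 0; -6 2 86 0 0"

```text
time: 43.1
eef_pos: [697.6, -22.6, -8.7]
tcp_rot: [0.692, 0.722, 0.001, -0.012]
ft_force: [-0.2, -0.4, -4.0]
finger_gap: 17.0
```

```bash
python3 -c "
from h import *
robot.snapshot('scene')
im=robot.snapshot('wrist')[:,:,::-1]
s=robot.snapshot('scene')[:,:,::-1]; cv2.imwrite('pics/s13.png',np.hstack([im[:, 56:456],cv2.resize(s[150:230,240:323],(400,384),interpolation=2)]))
weigh(3)
go((700.2,-24,-16.5,92.3))"
```

```text
F mean [ 0.31  0.06 -3.52] sd [0.21 0.34 0.06]
t 43.40 tcp [700.8 -23.3  -4.5] head 92.3 tilt 1.19 F [ 0.07 -0.42 -3.51] gap 17.0 j7 -0.35
[-0.9 -0.5 12. ] yaw 0.0
```

View pics/s13.png

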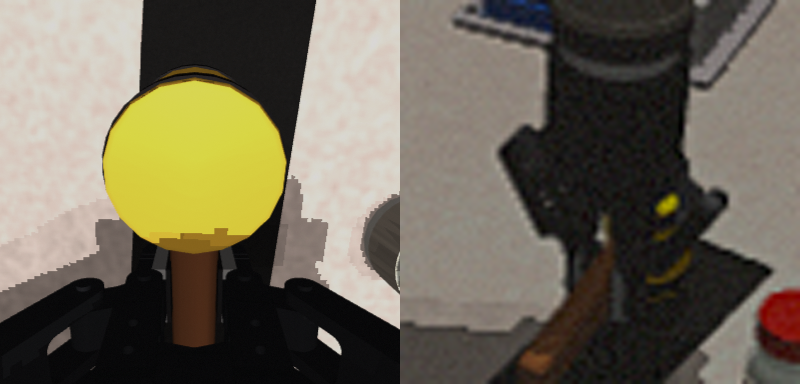

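The mallet is just above the mat, pitched slightly head-up. Lower slowly to contact.

Emit:
arm_command:
  plan: "-0.5 0 3 0 0; -0.5 0 6 0 0; -0.5 0 9 0 0; -0.5 0 9 0 0"

```text
time: 43.8
eef_pos: [700.2, -23.9, -14.1]
tcp_rot: [0.693, 0.721, 0.003, -0.01]
ft_force: [-0.0, -0.3, -3.2]
finger_gap: 17.5
```

Emit:
arm_command:
  plan: "0 0 1 0 0; 0 0 2 0 0; 0 0 2 0 0; 0 0 2 0 0"

```text
time: 44.2
eef_pos: [700.1, -23.8, -16.2]
tcp_rot: [0.693, 0.721, 0.003, -0.01]
ft_force: [0.2, -0.3, -3.9]
finger_gap: 17.0
```

```bash
python3 -c "
from h import *
weigh(2)
go((700.2,-24,-16.5,92.3))"
```

```text
F mean [-0.16  0.19 -3.6 ] sd [0.64 0.29 0.76]
t 44.30 tcp [700.2 -23.8 -16. ] head 92.3 tilt 1.21 F [ 0.48  0.48 -2.84] gap 16.8 j7 -0.35
[-0.2 -0.   0.5] yaw 0.0
```

Emit:
arm_command:
  plan: "0 0 1 0 0; 0 0 2 0 0; 0 0 2 0 0; 0 0 2 0 0"

```text
time: 44.7
eef_pos: [700.1, -23.8, -18.2]
tcp_rot: [0.693, 0.721, 0.003, -0.01]
ft_force: [0.7, 0.3, -4.1]
finger_gap: 17.2
```

Emit:
arm_command:
  plan: "0 0 1 0 0; 0 0 2 0 0; 0 0 2 0 0; 0 0 2 0 0"

```text
time: 45.1
eef_pos: [700.4, -23.8, -19.5]
tcp_rot: [0.693, 0.721, 0.003, -0.01]
ft_force: [-0.8, -0.9, 1.6]
finger_gap: 17.2
```

```bash
python3 -c "
from h import *
weigh(2)
go((700.2,-24,-16.5,92.3))"
```

```text
F mean [-1.11 -1.48  1.93] sd [0.1  0.48 0.12]
t 45.20 tcp [700.4 -23.8 -19.5] head 92.3 tilt 1.19 F [-1.21 -1.96  1.81] gap 17.1 j7 -0.35
[-0.1 -0.3 -3. ] yaw 0.0
```

Contact. Release, then rise.

Emit:
arm_command:
  plan: "0 0 0 0 24; 0 0 0 0 30; 0 0 0 0 45; 0 0 0 0 50; 0 0 0 0 50"

```text
time: 45.7
eef_pos: [700.4, -23.7, -19.6]
tcp_rot: [0.693, 0.721, 0.003, -0.01]
ft_force: [-0.2, 0.3, -0.7]
finger_gap: 50.0
```

Emit:
arm_command:
  plan: "0 0 -15 0 50; 0 0 -40 0 50; 0 0 -65 0 50; 0 0 -90 0 50; -10 0 -110 0 50"

```text
time: 46.2
eef_pos: [702.8, -33.0, 93.6]
tcp_rot: [0.691, 0.722, 0.005, -0.01]
ft_force: [1.0, 0.1, -0.8]
finger_gap: 50.0
```

Emit:
arm_command:
  plan: "-30 20 0 0 50; -70 50 0 0 50; -110 80 0 0 50; -150 110 0 0 50; -190 140 0 0 50"

```text
time: 46.7
eef_pos: [852.1, -218.8, 90.7]
tcp_rot: [0.692, 0.722, 0.005, -0.009]
ft_force: [2.4, 0.3, 0.8]
finger_gap: 50.1
```

```bash
python3 -c "
from h import *
pins()
t=robot.snapshot('top')[:,:,::-1];s=robot.snapshot('scene')[:,:,::-1]
for r in carts(t): print(r)
cv2.imwrite('pics/s14.png',np.vstack([cv2.resize(t[100:280,80:410],(660,360),interpolation=2)[:, :],cv2.resize(s[120:235,220:430],(660,240),interpolation=2)]))
go()"
```

```text
pins px []
[558.5, -299.8, -25.5, 0.178, 0.6, 45.1]
[489.3, 300.6, 5.9, 0.952, 27.0, 1.4]
[471.3, 395.3, 9.3, 0.929, 26.4, 0.5]
t 46.85 tcp [ 851.6 -221.6   87.2] head 92.1 tilt 1.18 F [0.02 0.43 0.12] gap 50.3 j7 0.03
```

That lateral move went towards +x because I had the tool-y sign wrong; it stayed above everything. I'll rise, retreat clear of the views and check numerically.

Emit:
arm_command:
  plan: "0 0 -30 0 50; 0 0 -65 0 50; 0 0 -100 0 50; -15 -25 -110 0 50; -40 -65 -110 0 50"

```text
time: 47.35
eef_pos: [791.4, -259.1, 200.7]
tcp_rot: [0.691, 0.723, 0.008, -0.008]
ft_force: [0.6, -1.2, -0.8]
finger_gap: 49.9
```

Emit:
arm_command:
  plan: "-30 -35 0 0 50; -60 -70 0 0 50; -90 -105 0 0 50; -120 -140 0 0 50; -150 -175 0 0 50"

```text
time: 47.85
eef_pos: [621.7, -415.8, 198.9]
tcp_rot: [0.69, 0.724, 0.008, -0.008]
ft_force: [0.2, -0.9, -0.6]
finger_gap: 50.1
```

Emit:
arm_command:
  plan: "-35 -30 0 0 50; -70 -60 0 0 50; -105 -90 0 0 50; -140 -120 0 0 50; -160 -140 0 0 50"

```text
time: 48.35
eef_pos: [485.9, -584.7, 196.3]
tcp_rot: [0.691, 0.723, 0.007, -0.008]
ft_force: [1.1, -0.3, -0.5]
finger_gap: 50.0
```

```bash
cat > chk.py <<'E'
from h import *
go()
pins()
t=robot.snapshot('top')[:,:,::-1];s=robot.snapshot('scene')[:,:,::-1]
for r in carts(t): print(r)
cv2.imwrite('pics/t_end.png',t);cv2.imwrite('pics/s_end.png',s)
def blob(im,lo,hi,roi):
    x0,y0,x1,y1=roi;m=cv2.inRange(cv2.cvtColor(im,cv2.COLOR_BGR2HSV),lo,hi)[y0:y1,x0:x1]
    n,_,st,c=cv2.connectedComponentsWithStats(m)
    i=1+np.argmax(st[1:,4]);return (c[i]+[x0,y0]).round(1),(st[i]+[x0,y0,0,0,0]).tolist()
for f,a,b in(('top','pics/top0.png','pics/t_end.png'),('scene','pics/scene0.png','pics/s_end.png')):
    for g in(a,b):
        im=cv2.imread(g);Y=(20,90,60),(35,255,255);W=(5,90,40),(17,255,255)
        r=(215,140,300,175) if f=='top' else (250,180,320,245)
        print(f,g,'head',blob(im,*Y,r),'handle',blob(im,*W,r))
d=cv2.absdiff(cv2.imread('pics/top0.png'),t).max(2)
for n,r in(('tipbox',(125,115,190,160)),('jar',(245,100,275,130)),('rack',(318,115,382,155))): print(n,'mean diff',d[r[1]:r[3],r[0]:r[2]].mean().round(1))
E
python3 chk.py
```

```text
t 48.35 tcp [ 485.9 -584.7  196.3] head 92.5 tilt 1.15 F [ 1.08 -0.31 -0.53] gap 50.0 j7 0.62
pins px [(array([309.8, 132. ]), np.int32(20)), (array([299.4, 144. ]), np.int32(26))]
[551.7, -257.4, -1.8, 0.957, 26.3, -1.1]
[544.2, -342.7, -0.2, 0.968, 27.0, -0.9]
[488.8, 300.6, 7.4, 0.919, 27.6, 0.6]
[471.6, 395.0, 9.2, 0.826, 26.1, 0.9]
[456.7, -340.1, -1.4, 0.949, 25.7, -1.0]
top pics/top0.png head (array([238.6, 157.4]), [229, 148, 20, 20, 333]) handle (array([268.4, 156.7]), [249, 152, 41, 10, 319])
top pics/t_end.png head (array([238.5, 156.7]), [229, 147, 20, 21, 332]) handle (array([268.4, 156.4]), [249, 152, 41, 10, 324])
scene pics/scene0.png head (array([292.2, 191.1]), [283, 186, 19, 11, 158]) handle (array([277.7, 214.4]), [266, 200, 25, 30, 252])
scene pics/s_end.png head (array([292.5, 191.1]), [284, 186, 18, 11, 155]) handle (array([277.5, 214.9]), [266, 199, 26, 32, 258])
tipbox mean diff 0.9
jar mean diff 0.9
rack mean diff 1.0
```

Final check: the mallet is upright, within 1 px of its original place. Both pins are down, all five cartridges are in their places, and the bystanders are unchanged. Handing in.

```bash
python3 -c "
from h import *
print(robot.sign_off())"
```

```text
the job is handed in; nothing more can be done
None
```

The job is done and handed in; the last reading before hand-in was at about 48 s. All five cartridges were present and each was lifted and weighed.

- **Sorting:** two were filled (about 2.3 N and 3.0 N) and stand in the two carrier bays. Three were dry (about 0.6 to 1.0 N) and stand in the reject tray.
- **Pins:** the mallet knocked both pins down in short blows at about 0.2 m/s, two on pin_b and three on pin_a. The last blow on each met a firm stop at about 30 N. In the scene camera both caps sit within about 0.3 px of where a 64 mm cap should be (1 mm is about 0.27 px).
- **Mallet:** it is back on the mat, with head and handle within 1 px of the starting picture in both camera views.
- **Bystanders:** the tip box, tube rack and jar show no change in the top view.

Some things disagreed or went wrong along the way:

- **Fingertips:** they stood about 33 mm above the reported TCP, so my first closes shut above the first cartridge without gripping it. I corrected for this from the pictures.
- **Shifted cartridge:** the one in the left bay later sat about 10 mm off where I set it, probably the announced knock. It is still upright on the floor (label height about 64 mm) and inside the walls, so I left it.
- **Mallet pitch:** it tipped about 10° in the jaws during the blows, then settled flat when released.
- **Wrong-way move:** one retreat went towards the tube rack because of a sign error, but it passed above it without contact.
- **Last picture not seen:** the viewer's limit of 16 was reached, so the final state was checked only with image code.

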